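# Pack and wedge a plaster mould tight in its clamping frame

## Task

Clamp the two-part plaster mould shut in its frame: pull the sliding stop to the end of its slot nearest the mould and lock it with the wing knob. Pack the gap with as many slips from the rack as will stand on the board between mould and stop while still leaving room for the wedge, then push the wedge down between the last slip and the leaning cheek until it is tight, clear of the board, and the mould is squeezed shut. Finish still gripping the wedge and pressing it down; leave the other things on the table alone.

Things in the scene. Friction and masses are not known exactly. Their poses are not given: they have to be found in the camera images.
- frame: Mould clamping frame: plywood board 150 x 370 x 18 mm, fixed. Origin on the table under it (board top at z = 18 mm); its y axis runs along the board from sliding stop to mould to end stop, x across. The stop's slot has firm ends: at the end nearest the mould the stop's origin is at y = -30 mm here, and it may start up to 35 mm farther off.
- end_stop: Wooden end stop 110 (x) x 40 (y) x 64 mm high, bolted fast to the board, axes parallel to the frame's; origin at the centre of its underside, on the board. Its -y face (20 mm from the origin) is what the mould bears on. How far along the board it is bolted differs from start to start.
- mould_a: Plaster mould half, a block 110 (x) x 42 (y) x 64 mm high, 0.3 kg, standing loose on the board in front of the end stop; origin at the centre of its underside, axes parallel to the frame's.
- mould_b: The other mould half, same size, standing loose on the -y side of mould_a with the seam a few mm open at the start; its -y face (21 mm from the origin) is the one to be packed. With the mould shut its origin is 42 mm from mould_a's along y. Pushing it with about 6 N slides both halves home against the end stop.
- stop: Sliding stop: a foot 60 mm wide, 20 mm thick, with an upright cheek 80 mm wide, 64 mm high, 18 mm thick at its mould end. Origin at board level, mid-width, where the cheek's face to the mould begins; axes as the frame's. The face leans back 0.36 mm towards -y per mm of height. Loose it slides along y with about 3 N; locked it withstands over 25 N.
- knob (a joint): Angle of the wing knob on the sliding stop, rad: 0 = loose, growing clockwise seen from above to 1.4 (end of its turn) = locked. It is stiff, up to about 0.25 N m, and stays where it is left.
- knob_grip (a point): Centre of the knob's wing bar, on its axis, 64 mm above the table, 95 mm behind the stop's origin (-y). Bar 52 mm long, 14 mm thick, 26 mm high (top 13 mm above this point), along the x axis of this frame, which turns with the knob: along the frame's x at knob = 0. Under the bar the foot's top is 38 mm above the table.
- rack: Dark wooden rack 80 (x) x 175 (y) x 40 mm high, fixed, holding the slips and the wedge upright in 30 mm deep pockets (pocket floor 10 mm above the table). Origin at the centre of its underside; slips stand at y = +66, +38 and +10 mm, the wedge at y = -31 mm. Its yaw varies.
- slip0: Packing slip: plywood plate 50 (x) x 16 (y, thickness) x 100 mm high (z), 55 g, upright in the rack; origin at the centre of its lower edge. The slips are alike; one or two are needed, the rest stay in the rack. Held by its narrow edges it can swivel unless gripped firmly (40 N or more), and let go off the board or out of plumb it topples.
- slip1: Packing slip like slip0.
- slip2: Packing slip like slip0.
- wedge: Wooden wedge 40 mm wide (x), 105 mm high (z), toe down in the rack, 120 g. Origin at the centre of the toe's underside. Upright face at y = +10.75 mm (goes against the slip); opposite face at y = -10.75 mm at the toe, sloping out to -48.5 mm at the top, the same taper as the cheek's. Grip it across its width near the top, some 14 mm to -y of the origin.
- banding_wheel: Dark steel banding wheel (modelling turntable) with a small fired piece on it, 224 mm across, bystander; origin at the centre of its underside.
- folding_rule: Folded wooden rule 235 x 15 x 16 mm, bystander; origin at the centre of its underside.
- modelling_tool: Flat wooden modelling tool 170 mm long, bystander; origin near the middle of its underside.
- tool_pot: White pot with tools, 84 mm across, 100 mm high, tools to 200 mm, bystander; origin at the centre of its underside.
Not all that is in view belongs to the job. Leave any blue look-alike of the mould_a alone.

How it is judged:
On the way, in this order (a step that is already met when the one before it is completed fails the run):
1. the sliding stop is at the end of its slot and locked with the knob (y of stop in the frame of frame above -0.034 m and value of joint knob above 1.15 rad), for 0.2 s.
2. a slip stands on the board in the gap against the mould (((z of slip0 in the frame of frame between 0.014 and 0.0215 m and angle between slip0's own z axis and vertical below 0.12 rad and y of slip0 in the frame of mould_b between -0.07 and -0.02 m and x of slip0 in the frame of mould_b between -0.03 and 0.03 m and angle between the y axis of slip0 and the y axis of frame, either way round below 0.12 rad) or (z of slip1 in the frame of frame between 0.014 and 0.0215 m and angle between slip1's own z axis and vertical below 0.12 rad and y of slip1 in the frame of mould_b between -0.07 and -0.02 m and x of slip1 in the frame of mould_b between -0.03 and 0.03 m and angle between the y axis of slip1 and the y axis of frame, either way round below 0.12 rad) or (z of slip2 in the frame of frame between 0.014 and 0.0215 m and angle between slip2's own z axis and vertical below 0.12 rad and y of slip2 in the frame of mould_b between -0.07 and -0.02 m and x of slip2 in the frame of mould_b between -0.03 and 0.03 m and angle between the y axis of slip2 and the y axis of frame, either way round below 0.12 rad))), for 0.2 s.
At the end, for the whole second after the job is handed in: Stop within 4 mm of the slot's end, knob past 1.15 rad; slips upright on the board in the gap or still in the rack; wedge gripped, upright, toe over 2 mm off the board, bearing over 3 N on cheek and slip; slip on mould over 2.5 N, mould on end stop over 1.5 N; seam under 2.5 mm (all of step 1 and contact force between wedge and stop above 3 N and (contact force between wedge and slip0 above 3 N or contact force between wedge and slip1 above 3 N or contact force between wedge and slip2 above 3 N) and contact force between any of slip0, slip1, slip2 and mould_b above 2.5 N and contact force between mould_a and end_stop above 1.5 N and y of mould_b in the frame of mould_a above -0.0445 m and angle between the y axis of mould_b and the y axis of mould_a, either way round below 0.05 rad and z of wedge in the frame of frame between 0.02 and 0.076 m and angle between wedge's own z axis and vertical below 0.12 rad and contact force between the fingers and wedge above 3 N and linear speed of wedge below 0.01 m/s and (distance of slip0 from where it was at the start of the episode below 0.02 m or (z of slip0 in the frame of frame between 0.014 and 0.0215 m and angle between slip0's own z axis and vertical below 0.12 rad and y of slip0 in the frame of mould_b between -0.07 and -0.02 m and x of slip0 in the frame of mould_b between -0.03 and 0.03 m and angle between the y axis of slip0 and the y axis of frame, either way round below 0.12 rad)) and (distance of slip1 from where it was at the start of the episode below 0.02 m or (z of slip1 in the frame of frame between 0.014 and 0.0215 m and angle between slip1's own z axis and vertical below 0.12 rad and y of slip1 in the frame of mould_b between -0.07 and -0.02 m and x of slip1 in the frame of mould_b between -0.03 and 0.03 m and angle between the y axis of slip1 and the y axis of frame, either way round below 0.12 rad)) and (distance of slip2 from where it was at the start of the episode below 0.02 m or (z of slip2 in the frame of frame between 0.014 and 0.0215 m and angle between slip2's own z axis and vertical below 0.12 rad and y of slip2 in the frame of mould_b between -0.07 and -0.02 m and x of slip2 in the frame of mould_b between -0.03 and 0.03 m and angle between the y axis of slip2 and the y axis of frame, either way round below 0.12 rad))); the arm keeps its last pose, push and grip.
It fails at once if the banding wheel is moved more than 20 mm (distance of banding_wheel from where it was at the start of the episode above 0.02 m).
It fails at once if the folding rule is moved more than 20 mm (distance of folding_rule from where it was at the start of the episode above 0.02 m).
It fails at once if the modelling tool is moved more than 20 mm (distance of modelling_tool from where it was at the start of the episode above 0.02 m).
It fails at once if the tool pot is moved more than 20 mm (distance of tool_pot from where it was at the start of the episode above 0.02 m).
It fails at once if a mould half is lifted or tipped (angle between any of mould_a, mould_b's own z axis and vertical above 0.2 rad or height (world z) of any of mould_a, mould_b above 0.035 m).
It also fails if it takes over 72 s, if anything falls off the work surface, if the arm or the gripper's body presses on something with over 40 N, if the wrist force passes 120 N, or if a joint passes its speed limit or range.

## Robot

A 6-joint arm with a two-finger parallel gripper is mounted at the origin on the work surface. World frame = base frame: x ahead of the robot, y to its left, z up, the work surface at z = 0. Lengths are in m, angles in rad, forces in N, time in s.
With the tool pointing down it reaches from about 0.35 to 0.975 m from the base axis. Payload 4.9 kg.
Tool frame: the origin (TCP) lies at the very end of the fingers, on their centre line; the grasp point (between the pads) lies env.grasp_offset behind it (env.grasp_offset is the distance from the TCP to the grasp point, in m); z points along the fingers, y is the line along which they close (so a half turn about z gives the same grasp; the last joint's range is limited). The gripper opens to 85 mm and grips with 20 to 120 N. Pads are 22 mm wide; open, the fingers measure 114 mm over their backs; the gripper's body (76 mm by 85 mm) begins 54 mm behind the grasp point. The pads swing forward as they close: fully open they stand 13 mm farther back than shut.
Start: joints at [-0.119, 0.053, 1.613, -0, 1.476, -0.119], TCP at [0.625, 0, 0.231] pointing down, gripper open.
Joint ranges: [-3.01, 3.01], [-1.01, 2.22], [0.06, 2.58], [-1.02, 4.17], [0.09, 2.62], [-3.14, 3.14]. Speed limits (rad/s): [2.57, 2.57, 3.14, 3.14, 3.14, 3.14].

## Interface

Orientations are given as [roll, pitch, yaw] about the fixed x, y, z axes, in that order (R = Rz(yaw) Ry(pitch) Rx(roll)).
In Python, from cell import env gives the robot as it stands. The module is installed in compiled form; this text tells all that it offers.
- The arm moves only by the tool step_arm, never from a script. Its argument "rows" is a list of rows, each a list of 3 entries, a list of its own where there are three numbers: the shift along the tool's x, y, z in units of 30 mm (1.0 is 30 mm), then the turn, a rotation vector about the tool's x, y, z in rad, then the finger opening in mm, from 0 to 85.4. In form: [[[dx, dy, dz], [rx, ry, rz], grip], ...]. A call has exactly 10 rows; each row is the pose to reach, as a shift and turn from the pose commanded when the call began, along the tool's axes at that moment; what a row does not reach only later rows make up. A row lasts 1/12 s, in which the tool goes at most 41.7 mm and 7.16 degrees, less where a joint would pass 70% of its speed; a pose out of reach is approached as far as the arm can. A call with a gripper value outside its range is refused whole. The fingers move at their own pace and stop on an object; "force" is the grip in N (left out, the last holds). Time passes only in rows, so rows that repeat a pose let the fingers close, or fill a call up. It gives the time, the measured TCP pose, the force, the opening and the grip force at its end, in the units of the state.
- env.observe(): the state, without advancing time (a new reading comes with each control period).
- env.camera(name): name is "scene" or "side" or "wrist"; returns the picture (400x640x3 uint8, blue, green, red); there is no depth.
- env.calibration(name): a dict with "K" (3x3 intrinsics, pixels), "view" (4x4, takes a point from world to camera coordinates); the wrist camera has in their place "hand_eye" (4x4, takes a point from camera to tool coordinates, whose origin is the TCP and whose axes are the flange's). Camera axes: x right, y down, z forward; pixel columns grow to the right and rows downward; lengths in m; the calibration is good to about 2 mm. A picture is of the moment at which its call begins: read the wrist's pose just before it. calibration takes no time and is no camera call.
- env.hand_in(): hands the job in; it is judged then, once.
The state is a dict: "t": time; "qpos": joint angles; "qvel": joint speeds; "tau": joint torques, N m; "eef_pos": TCP position; "eef_rot": TCP orientation; "force": force on the tool from outside, world axes, zero at the start; "wrist_torque": the same for the moment, N m; "opening": finger opening in m; "finger_force": force on a finger pad.
Only numpy, scipy, OpenCV 4.12 (cv2) and the standard library are available. Lean on these libraries where they do the work, as an engineer would, in place of code of your own. Each camera call takes 0.05 s, during which the arm holds its last target. There are 200 camera calls.

## Working session

There is one attempt and no reset: what is moved stays moved. The work goes in short steps, Python scripts to look and compute and a tool call to move; the robot and the scene stay as the last step left them, time stands still between calls to the robot, and variables do not carry over. Pictures are saved under pics/ and viewed, at most 10 in all, crops included, and the job is handed in when it is done.

Besides the shell and the picture viewer there is one more tool, called after ">>>" by a JSON object that holds its "method" and its "body". step_arm: Moves the arm, as the interface text tells. Its arguments: {"type":"object","properties":{"rows":{"type":"array"},"force":{"type":"number"}},"required":["rows"]}

```bash
mkdir -p pics; python3 - <<'E'
from cell import env
import cv2,numpy as np
s=env.observe();print({k:np.round(v,3).tolist() for k,v in s.items()},env.grasp_offset)
for n in("scene","side"):
    cv2.imwrite(f"pics/{n}0.png",env.camera(n));c=env.calibration(n);print(n,np.round(c["K"],1).tolist(),np.round(c["view"],3).tolist())
cv2.imwrite("pics/wrist0.png",env.camera("wrist"));c=env.calibration("wrist");print(np.round(c["hand_eye"],3).tolist())
E
```

```text
{'t': 0.0, 'qpos': [-0.119, 0.053, 1.614, 0.0, 1.476, -0.119], 'qvel': [0.002, 0.0, -0.0, -0.0, -0.001, -0.001], 'tau': [0.0, -39.367, -37.018, -0.0, 0.007, -0.0], 'eef_pos': [0.624, 0.0, 0.23], 'eef_rot': [-3.14, -0.0, 1.571], 'force': [-0.169, -1.008, 0.477], 'wrist_torque': [0.001, -0.028, 0.015], 'finger_force': 0.0, 'opening': 0.085} 0.0187
scene [[404.9, 0.0, 321.8], [0.0, 404.9, 188.9], [0.0, 0.0, 1.0]] [[-0.391, 0.92, -0.002, 0.186], [0.742, 0.314, -0.592, -0.394], [-0.545, -0.233, -0.806, 1.492], [0.0, 0.0, 0.0, 1.0]]
side [[515.6, 0.0, 317.1], [0.0, 515.6, 199.9], [0.0, 0.0, 1.0]] [[0.991, -0.132, 0.016, -0.528], [-0.088, -0.743, -0.663, 0.119], [0.099, 0.656, -0.748, 1.664], [0.0, 0.0, 0.0, 1.0]]
[[-0.0, -0.955, -0.296, 0.075], [1.0, -0.0, -0.0, 0.0], [0.0, -0.296, 0.955, -0.143], [0.0, 0.0, 0.0, 1.0]]
```

View pics/scene0.png

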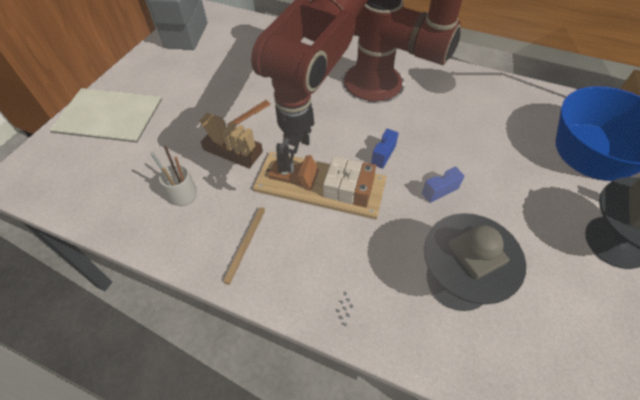

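View pics/side0.png

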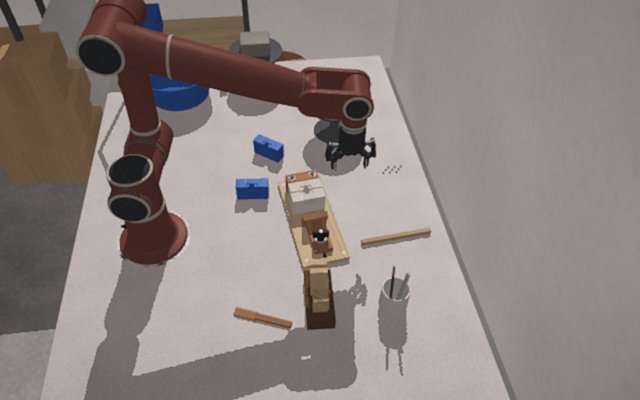

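Scene and side views: the board has its stop and knob (scene ~(285,165)–(305,175)), white mould (348,180) and end stop (367,185). The rack with slips and wedge is at (232,140). The blue blocks at (385,148) and (443,184) are look-alikes to leave alone. Next: rough rays, then wrist close-ups.

```bash
cat > h.py <<'E'
from cell import env
import cv2,numpy as np
from scipy.spatial.transform import Rotation as R
def cam(n,s=None):
    c=env.calibration(n)
    if n!="wrist": return c["K"],np.linalg.inv(c["view"])
    s=s or env.observe();T=np.eye(4);T[:3,:3]=R.from_euler("xyz",s["eef_rot"]).as_matrix();T[:3,3]=s["eef_pos"]
    return c["K"],T@c["hand_eye"]
def ray(K,T,px,z):
    px=np.atleast_2d(np.array(px,float));d=np.c_[px,np.ones(len(px))]@np.linalg.inv(K).T@T[:3,:3].T
    o=T[:3,3];return o+d*((z-o[2])/d[:,2])[:,None]
def proj(K,T,P):
    P=np.atleast_2d(P);c=(P-T[:3,3])@T[:3,:3];u=c@K.T;return u[:,:2]/u[:,2:]
E
python3 - <<'E'
from h import *
print(env.calibration("wrist")["K"])
K,T=cam("scene");print(ray(K,T,[[255,190],[268,155],[378,215],[385,170]],.018).round(3))
print("rack",ray(K,T,[[202,145],[255,164],[263,145]],.02).round(3),"pot",ray(K,T,[180,200],0).round(3),"rule",ray(K,T,[[262,210],[227,280]],0).round(3))
K,T=cam("side");print(ray(K,T,[[278,182],[316,172],[348,258],[303,265]],.018).round(3))
print("rack",ray(K,T,[[308,328],[335,326]],0.01).round(3),"tool",ray(K,T,[[235,313],[291,325]],0).round(3),"pot",ray(K,T,[395,300],0).round(3))
E
```

```text
[[282.63389753   0.         319.55173825]
 [  0.         282.63389753 199.74345748]
 [  0.           0.           1.        ]]
[[ 0.614 -0.152  0.018]
 [ 0.48  -0.179  0.018]
 [ 0.557  0.205  0.018]
 [ 0.395  0.173  0.018]]
rack [[ 0.526 -0.39   0.02 ]
 [ 0.529 -0.198  0.02 ]
 [ 0.45  -0.212  0.02 ]] pot [[ 0.721 -0.344  0.   ]] rule [[ 0.658 -0.108  0.   ]
 [ 0.882 -0.089  0.   ]]
[[ 0.418  0.178  0.018]
 [ 0.557  0.212  0.018]
 [ 0.606 -0.171  0.018]
 [ 0.465 -0.18   0.018]]
rack [[ 0.455 -0.387  0.01 ]
 [ 0.532 -0.391  0.01 ]] tool [[ 0.253 -0.309  0.   ]
 [ 0.409 -0.367  0.   ]] pot [[ 0.722 -0.324  0.   ]]
```

>>> {"method": "step_arm", "body": {"rows": [[[-8.8,-4.5,-0.6],[0,0,0],85],[[-8.8,-4.5,-0.6],[0,0,0],85],[[-8.8,-4.5,-0.6],[0,0,0],85],[[-8.8,-4.5,-0.6],[0,0,0],85],[[-8.8,-4.5,-0.6],[0,0,0],85],[[-8.8,-4.5,-0.6],[0,0,0],85],[[-8.8,-4.5,-0.6],[0,0,0],85],[[-8.8,-4.5,-0.6],[0,0,0],85],[[-8.8,-4.5,-0.6],[0,0,0],85],[[-8.8,-4.5,-0.6],[0,0,0],85]]}}

```text
t: 0.98
eef_pos: [0.4899, -0.2637, 0.249]
eef_rot: [-3.141, -0.001, 1.57]
force: [-0.6, -0.0, 0.6]
opening: 0.0851
finger_force: 0.0
```

```bash
python3 - <<'E'
from h import *
import pickle
s=env.observe();im=env.camera("wrist");cv2.imwrite("pics/w1.png",im);pickle.dump(s,open("pics/w1.pkl","wb"))
print(s["t"],s["eef_pos"],s["eef_rot"],s["force"])
E
```

```text
0.9833 [ 0.48994134 -0.26372319  0.2489557 ] [-3.14147822e+00 -1.01030404e-03  1.56997129e+00] [-0.58458361 -0.02955943  0.62456239]
```

View pics/w1.png

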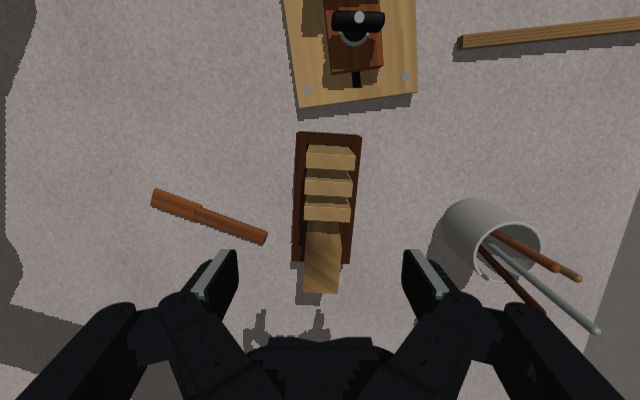

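w1 shows the rack with its top edge at (299,133)–(361,137), three slips at rows ~155, 185 and 211, and the wedge at (323,255). The knob bar is at (358,20). One enlarged crop will let me separate the top faces from the sides.

```bash
python3 - <<'E'
import cv2
im=cv2.imread("pics/w1.png")[125:300,285:370];cv2.imwrite("pics/w1c.png",cv2.resize(im,None,fx=3.4,fy=3.4,interpolation=cv2.INTER_NEAREST))
E
```

```text
(no output)
```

View pics/w1c.png

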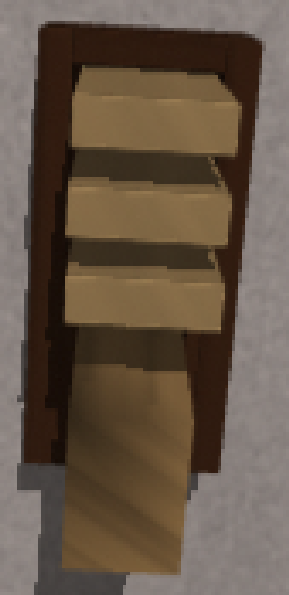

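>>> {"method": "step_arm", "body": {"rows": [[[8.5,0.5,0],[0,0,0],85],[[8.5,0.5,0],[0,0,0],85],[[8.5,0.5,0],[0,0,0],85],[[8.5,0.5,0],[0,0,0],85],[[8.5,0.5,0],[0,0,0],85],[[8.5,0.5,0],[0,0,0],85],[[8.5,0.5,0],[0,0,0],85],[[8.5,0.5,0],[0,0,0],85],[[8.5,0.5,0],[0,0,0],85],[[8.5,0.5,0],[0,0,0],85]]}}

```text
t: 1.87
eef_pos: [0.505, -0.0093, 0.2491]
eef_rot: [-3.141, 0.0, 1.571]
force: [0.1, -1.2, 1.1]
opening: 0.0855
finger_force: 0.0
```

```bash
python3 - <<'E'
from h import *
import pickle
s=env.observe();im=env.camera("wrist");cv2.imwrite("pics/w2.png",im);pickle.dump(s,open("pics/w2.pkl","wb"))
print(s["t"],s["eef_pos"],s["eef_rot"],s["force"])
E
```

```text
1.8667 [ 0.5050019  -0.00934689  0.24913205] [-3.14121739e+00  4.04891639e-04  1.57083766e+00] [ 0.13951724 -1.16749662  1.11101665]
```

View pics/w2.png

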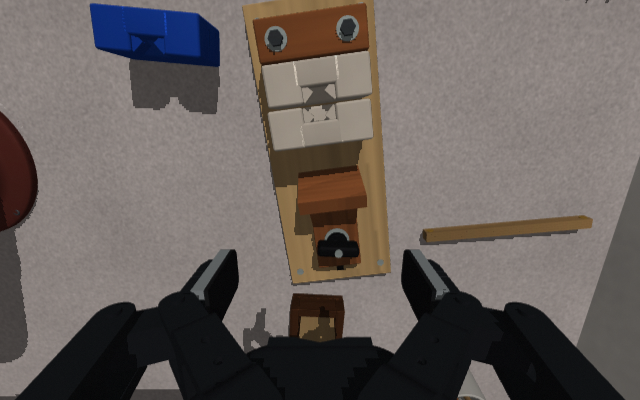

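w2 shows the end stop (bolts at (275,38) and (347,28)), the white mould halves (rows 55–150, seam about row 100), the cheek top at (332,190) and the knob bar at (338,248). The blue block at (155,35) is the look-alike. The white one on the board is the mould. Measuring all of it by masks now.

```bash
python3 - <<'E'
from h import *
import pickle
im=cv2.imread("pics/w2.png");s=pickle.load(open("pics/w2.pkl","rb"));K,T=cam("wrist",s);print("cam",T[:3,3].round(3))
hsv=cv2.cvtColor(im,cv2.COLOR_BGR2HSV)
def big(m,roi):
    x0,y0,x1,y1=roi;z=np.zeros_like(m);z[y0:y1,x0:x1]=m[y0:y1,x0:x1]
    c,_=cv2.findContours(z,cv2.RETR_EXTERNAL,cv2.CHAIN_APPROX_NONE);return max(c,key=cv2.contourArea)
def rect(c,z,name):
    P=ray(K,T,c[:,0],z)[:,:2].astype(np.float32)*1000;r=cv2.minAreaRect(P);print(name,"ctr",np.round(r[0],1),"size",np.round(r[1],1),"ang",round(r[2],2),"px",np.round(proj(K,T,np.c_[cv2.boxPoints(r)/1000,[z]*4])).astype(int).tolist())
for p in [(320,60),(345,95),(310,30),(330,185),(330,205),(330,160),(338,248),(280,240),(338,262),(350,70),(345,130)]: print(p,im[p[1],p[0]],hsv[p[1],p[0]])
w=((hsv[...,1]<70)&(hsv[...,2]>120)).astype(np.uint8)
rect(big(w,(255,40,378,155)),.082,"mould")
b=((hsv[...,0]<13)&(hsv[...,1]>130)).astype(np.uint8)
rect(big(b,(245,0,375,70)),.082,"end")
rect(big(b,(290,160,375,215)),.082,"cheek")
k=(hsv[...,2]<45).astype(np.uint8)
rect(big(k,(312,230,365,262)),.077,"knob")
y=((hsv[...,0]>=13)&(hsv[...,0]<25)&(hsv[...,1]>90)).astype(np.uint8)
rect(big(y,(240,0,395,290)),.018,"board")
im3=cv2.imread("pics/w1.png");s=pickle.load(open("pics/w1.pkl","rb"));K,T=cam("wrist",s);o=np.array([285,125])
f=lambda L,z,n:print(n,(ray(K,T,np.array(L)/3.4+o,z)*1000).round(1)[:,:2].tolist())
f([[38,24],[262,40],[217,472],[22,462]],.04,"rack top")
f([[76,97],[240,105],[237,157],[72,148]],.11,"s0")
f([[70,180],[229,193],[229,247],[66,238]],.11,"s1")
f([[66,272],[222,283],[221,332],[65,323]],.11,"s2")
f([[190,440],[180,573],[62,569],[66,372]],.115,"wedge")
E
```

```text
cam [0.505 0.065 0.392]
(320, 60) [127 138 149] [ 15  38 149]
(345, 95) [127 139 148] [ 17  36 148]
(310, 30) [ 33  60 103] [ 12 173 103]
(330, 185) [ 35  63 110] [ 11 174 110]
(330, 205) [28 51 88] [ 12 174  88]
(330, 160) [35 52 65] [ 17 118  65]
(338, 248) [21 20 20] [120  12  21]
(280, 240) [128 132 140] [ 10  22 140]
(338, 262) [17 29 50] [ 11 168  50]
(350, 70) [129 142 151] [ 18  37 151]
(345, 130) [129 141 151] [ 16  37 151]
mould ctr [502.9  97.2] size [107.6  39.8] ang 7.5 px [[261, 66], [269, 107], [372, 93], [369, 50]]
end ctr [497.1 137.3] size [108.7  40.3] ang 7.47 px [[252, 19], [260, 65], [369, 49], [365, 2]]
cheek ctr [519.5 -19.8] size [56.5 78.6] ang 90.0 px [[298, 214], [366, 214], [368, 166], [297, 166]]
knob ctr [527.4 -93.3] size [50.8 38. ] ang 0.0 px [[317, 233], [317, 261], [358, 261], [359, 233]]
board ctr [513.8   8.8] size [148.9 368.7] ang 7.42 px [[242, 5], [292, 283], [390, 272], [372, -15]]
rack top [[461.8, -211.8], [542.0, -217.4], [531.0, -391.6], [450.8, -386.9]]
s0 [[478.1, -228.1], [526.0, -230.4], [525.7, -245.9], [476.7, -243.1]]
s1 [[475.9, -252.8], [523.7, -256.9], [524.3, -273.8], [474.4, -270.9]]
s2 [[474.2, -281.8], [522.5, -285.5], [522.7, -301.8], [473.6, -298.7]]
wedge [[513.3, -336.9], [511.0, -386.5], [471.4, -384.9], [474.0, -313.2]]
```

```bash
python3 - <<'E'
import cv2,numpy as np
a=cv2.imread("pics/w2.png")[150:285,270:395];b=cv2.imread("pics/w1.png")[0:95,300:400]
f=lambda i,k:cv2.resize(i,None,fx=k,fy=k,interpolation=cv2.INTER_NEAREST)
A=f(a,4);B=f(b,3);C=np.zeros((540,800,3),np.uint8);C[:A.shape[0],:A.shape[1]]=A;C[:B.shape[0],500:500+B.shape[1]]=B
cv2.imwrite("pics/k.png",C)
E
```

```text
(no output)
```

View pics/k.png

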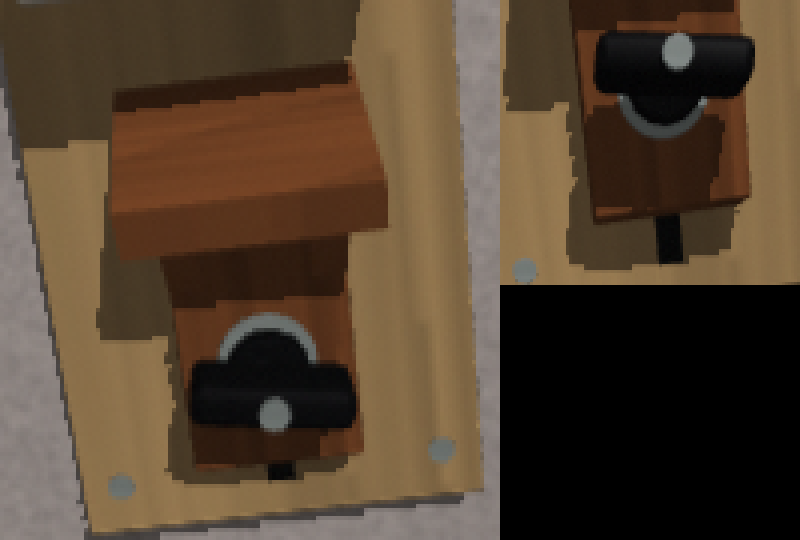

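```bash
python3 - <<'E'
from h import *
import pickle
ex=np.array([np.cos(.130),np.sin(.130)]);ey=np.array([-ex[1],ex[0]]);c=np.array([.5138,.0088])
fr=lambda P:np.c_[(P[:,:2]-c)@ex,(P[:,:2]-c)@ey].__mul__(1000).round(1).tolist()
s2=pickle.load(open("pics/w2.pkl","rb"));K,T2=cam("wrist",s2);K,T1=cam("wrist",pickle.load(open("pics/w1.pkl","rb")))
pa,pb=(338.75,253.75),(359.3,16.7)
inv=np.linalg.inv
X=cv2.triangulatePoints(K@inv(T2)[:3],K@inv(T1)[:3],np.array(pa),np.array(pb));X=(X[:3]/X[3]).ravel();print("knob",X.round(4),fr(X[None]))
for z in(.075,.077,.08):print(z,ray(K,T2,pa,z).round(4),ray(K,T1,pb,z).round(4))
g=lambda L:np.array(L)/4+[270,150]
for n,L,z in(("base",[[113,93],[352,62]],.018),("mid",[[112,215],[387,180]],.082),("back",[[120,262],[387,228]],.082),("bar ends",[[190,410],[356,412]],.077),("mouldb -y",[],0)):
    if L: P=ray(K,T2,g(L),z);print(n,P.round(4)[:,:2].tolist(),fr(P))
im=cv2.imread("pics/w2.png");hsv=cv2.cvtColor(im,cv2.COLOR_BGR2HSV)
w=((hsv[...,1]<70)&(hsv[...,2]>120))
for col in(285,300,320,340,360):print(col,[r for r in range(45,170) if w[r,col]!=w[r-1,col]])
E
```

```text
knob [ 0.5287 -0.101   0.0794] [[0.5, -110.8]]
0.075 [[ 0.5291 -0.1033  0.075 ]] [[ 0.5292 -0.0997  0.075 ]]
0.077 [[ 0.5289 -0.1023  0.077 ]] [[ 0.5289 -0.1003  0.077 ]]
0.08 [[ 0.5287 -0.1007  0.08  ]] [[ 0.5285 -0.1011  0.08  ]]
base [[0.4765, -0.0132], [0.5564, -0.0026]] [[-39.9, -16.9], [40.8, -16.9]]
mid [[0.4803, -0.0355], [0.559, -0.025]] [[-39.0, -39.6], [40.4, -39.4]]
back [[0.4823, -0.0499], [0.5597, -0.0394]] [[-38.8, -54.1], [39.3, -53.8]]
bar ends [[0.5026, -0.1005], [0.554, -0.1012]] [[-25.3, -107.0], [25.6, -114.3]]
285 [45, 63, 105, 110, 149]
300 [60, 85, 87, 103, 108, 147]
320 [57, 83, 106, 144]
340 [55, 97, 102, 141]
360 [52, 95, 100, 139]
```

Knob axis is at world (0.5286, −0.1018), bar along world x (knob ≈ 0.14 rad), which fits the given sizes. Moving over it with the tool yawed.

>>> {"method": "step_arm", "body": {"rows": [[[-3.1,0.8,4],[0,0,-1.2],60],[[-3.1,0.8,4],[0,0,-1.2],60],[[-3.1,0.8,4],[0,0,-1.2],60],[[-3.1,0.8,4],[0,0,-1.2],60],[[-3.1,0.8,4],[0,0,-1.2],60],[[-3.1,0.8,4],[0,0,-1.2],60],[[-3.1,0.8,4],[0,0,-1.2],60],[[-3.1,0.8,4],[0,0,-1.2],60],[[-3.1,0.8,4],[0,0,-1.2],60],[[-3.1,0.8,4],[0,0,-1.2],60]]}}

```text
t: 2.75
eef_pos: [0.5287, -0.1038, 0.1291]
eef_rot: [-3.141, -0.0, 2.773]
force: [-1.2, 0.4, 1.1]
opening: 0.0597
finger_force: 0.0
```

>>> {"method": "step_arm", "body": {"rows": [[[0.02,0.06,0.5],[0,0,-0.12],50],[[0.02,0.06,0.8],[0,0,-0.24],45],[[0.02,0.06,1.2],[0,0,-0.357],45],[[0.02,0.06,1.6],[0,0,-0.357],45],[[0.02,0.06,2.0],[0,0,-0.357],45],[[0.02,0.06,2.4],[0,0,-0.357],45],[[0.02,0.06,2.67],[0,0,-0.357],45],[[0.02,0.06,2.67],[0,0,-0.357],45],[[0.02,0.06,2.67],[0,0,-0.357],0],[[0.02,0.06,2.67],[0,0,-0.357],0]], "force": 80}}

```text
t: 3.58
eef_pos: [0.5293, -0.1001, 0.0497]
eef_rot: [3.142, 0.0, 3.127]
force: [-3.5, 0.2, 4.1]
opening: 0.0226
finger_force: 73.9
```

>>> {"method": "step_arm", "body": {"rows": [[[0,0,0],[0,0,0],0],[[0,0,0],[0,0,0],0],[[0,0,0],[0,0,0],0],[[0.014,0.1,0],[0,0,0],0],[[0.028,0.2,0],[0,0,0],0],[[0.042,0.3,0],[0,0,0],0],[[0.056,0.4,0],[0,0,0],0],[[0.07,0.5,0],[0,0,0],0],[[0.07,0.5,0],[0,0,0],0],[[0.07,0.5,0],[0,0,0],0]]}}

```text
t: 4.42
eef_pos: [0.5273, -0.0845, 0.0498]
eef_rot: [3.141, 0.0, 3.128]
force: [-4.2, -1.2, 6.3]
opening: 0.0214
finger_force: 79.7
```

>>> {"method": "step_arm", "body": {"rows": [[[0.014,0.1,0],[0,0,0],0],[[0.028,0.2,0],[0,0,0],0],[[0.042,0.3,0],[0,0,0],0],[[0.042,0.3,0],[0,0,0],0],[[0.042,0.3,0],[0,0,0],0],[[0.042,0.3,0],[0,0,0],0],[[0.042,0.3,0],[0,0,0],0],[[0.042,0.3,0],[0,0,0],0],[[0.042,0.3,0],[0,0,0],0],[[0.042,0.3,0],[0,0,0],0]]}}

```text
t: 5.25
eef_pos: [0.5287, -0.0838, 0.0524]
eef_rot: [-3.125, 0.007, 3.129]
force: [-3.9, -28.1, 6.1]
opening: 0.0123
finger_force: 94.8
```

```bash
python3 - <<'E'
from h import *
s=env.observe();im=env.camera("wrist");cv2.imwrite("pics/w3.png",im);cv2.imwrite("pics/w3c.png",im)
print(s["force"],s["wrist_torque"],s["opening"])
E
```

```text
[ -3.90057614 -28.08894714   6.05835828] [-4.4032382   0.3872301   0.12044733] 0.012305254053810204
```

View pics/w3.png

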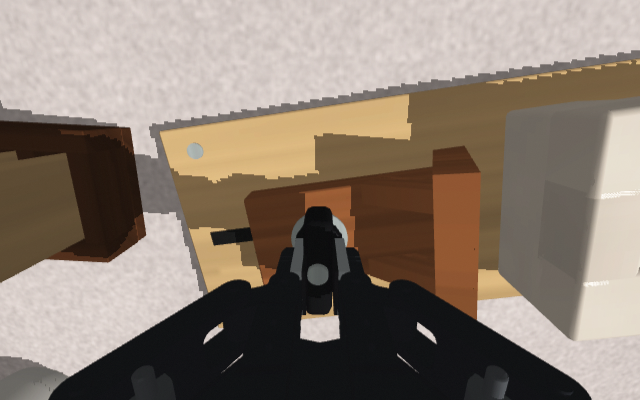

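w3 shows the fingers closed on the knob bar (318,255), with the stop reaching the end of its slot (−28 N resistance after ~16 mm). Easing the preload, then turning clockwise.

>>> {"method": "step_arm", "body": {"rows": [[[-0.02,-0.14,0],[0,0,0],0],[[-0.034,-0.25,0],[0,0,0],0],[[-0.034,-0.25,0],[0,0,0.1],0],[[-0.034,-0.25,0],[0,0,0.2],0],[[-0.034,-0.25,0],[0,0,0.3],0],[[-0.034,-0.25,0],[0,0,0.4],0],[[-0.034,-0.25,0],[0,0,0.5],0],[[-0.034,-0.25,0],[0,0,0.6],0],[[-0.034,-0.25,0],[0,0,0.7],0],[[-0.034,-0.25,0],[0,0,0.8],0]]}}

```text
t: 6.13
eef_pos: [0.5281, -0.0861, 0.0523]
eef_rot: [-3.138, 0.006, 2.325]
force: [-10.5, -9.2, 16.3]
opening: 0.0126
finger_force: 97.2
```

>>> {"method": "step_arm", "body": {"rows": [[[0,0,0],[0,0,0.1],0],[[0,0,0],[0,0,0.2],0],[[0,0,0],[0,0,0.3],0],[[0,0,0],[0,0,0.4],0],[[0,0,0],[0,0,0.47],0],[[0,0,0],[0,0,0.5],0],[[0,0,0],[0,0,0.5],0],[[0,0,0],[0,0,0.5],0],[[0,0,0],[0,0,0.5],0],[[0,0,0],[0,0,0.5],0]]}}

```text
t: 6.97
eef_pos: [0.527, -0.0867, 0.0523]
eef_rot: [-3.138, 0.007, 1.833]
force: [-12.6, -10.9, 19.8]
opening: 0.0125
finger_force: 96.4
```

```bash
python3 - <<'E'
from h import *
s=env.observe();print(s["force"],s["wrist_torque"],s["eef_rot"])
E
```

```text
[-12.56633854 -10.88000387  19.8081661 ] [-2.06248036  2.19077958  1.00459751] [-3.13770121  0.0073064   1.832609  ]
```

>>> {"method": "step_arm", "body": {"rows": [[[0,0,0],[0,0,0],50],[[0,0,0],[0,0,0],50],[[0,0,0],[0,0,0],50],[[0,0,-0.3],[0,0,0],50],[[0,0,-1],[0,0,0],50],[[0,0,-2],[0,0,0],50],[[0,0,-3],[0,0,0],80],[[0,0,-4],[0,0,0],80],[[0,0,-4.6],[0,0,0],80],[[0,0,-4.6],[0,0,0],80]]}}

```text
t: 7.8
eef_pos: [0.5296, -0.0837, 0.1929]
eef_rot: [3.134, 0.004, 1.828]
force: [1.0, -0.2, 1.0]
opening: 0.0801
finger_force: 0.0
```

```bash
python3 - <<'E'
from h import *
import pickle
s=env.observe();im=env.camera("wrist");cv2.imwrite("pics/w4.png",im);pickle.dump(s,open("pics/w4.pkl","wb"))
print(s["t"],s["eef_pos"],s["eef_rot"],s["force"])
c=im[60:400,120:520];cv2.imwrite("pics/w4c.png",cv2.resize(c,None,fx=1.7,fy=1.7))
E
```

```text
7.8 [ 0.52959838 -0.08374998  0.19285799] [3.13354475 0.0040687  1.82830938] [ 1.03429448 -0.163448    0.97799323]
```

View pics/w4c.png

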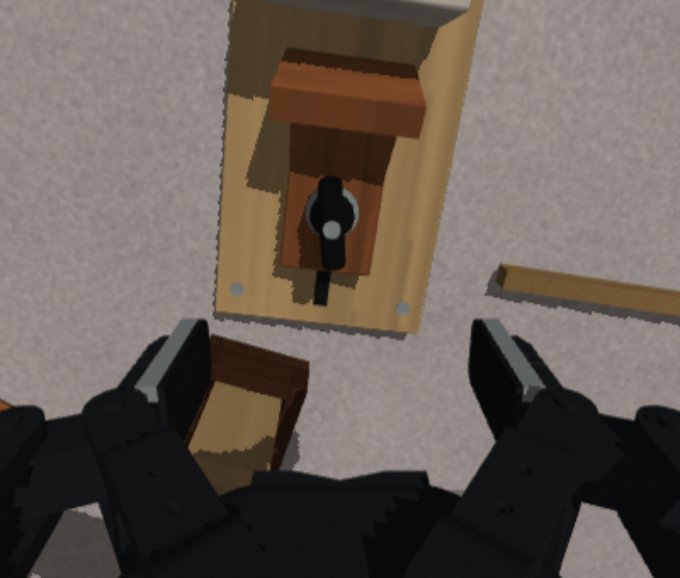

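w4 shows the bar now lying along the board (crop (330,178)–(335,268)), so the knob is locked. Measuring stop and mould.

```bash
cat >> h.py <<'E'
import pickle
ex=np.array([np.cos(.130),np.sin(.130)]);ey=np.array([-ex[1],ex[0]]);c0=np.array([.5138,.0088])
def fr(P): P=np.atleast_2d(P);return (np.c_[(P[:,:2]-c0)@ex,(P[:,:2]-c0)@ey]*1000).round(1).tolist()
E
python3 - <<'E'
from h import *
K,T=cam("wrist",pickle.load(open("pics/w4.pkl","rb")))
g=lambda L:np.array(L)/1.7+[120,60]
for n,L,z in(("base",[[287,48],[417,77]],.018),("top",[[270,97],[425,110]],.082),("knob",[[331,230]],.079),("bar",[[331,190],[334,268]],.077)):
    print(n,fr(ray(K,T,g(L),z)))
K,T2=cam("wrist",pickle.load(open("pics/w2.pkl","rb")))
print("b edge",fr(ray(K,T2,[[285,148.5],[300,146.5],[320,143.5],[340,140.5],[360,138.5]],.082)))
E
```

```text
base [[-39.3, -0.6], [43.1, -7.1]]
top [[-39.1, -28.5], [39.9, -24.8]]
knob [[0.1, -95.1]]
bar [[-2.6, -73.1], [4.7, -118.1]]
b edge [[-43.6, 24.7], [-27.1, 24.7], [-5.2, 25.0], [16.6, 25.4], [38.1, 24.7]]
```

>>> {"method": "step_arm", "body": {"rows": [[[-4.68,-2.22,0.7],[0,0,0.32],80],[[-4.68,-2.22,0.7],[0,0,0.32],80],[[-4.68,-2.22,0.7],[0,0,0.32],80],[[-4.68,-2.22,0.7],[0,0,0.32],80],[[-4.68,-2.22,0.7],[0,0,0.32],80],[[-4.68,-2.22,0.7],[0,0,0.32],80],[[-4.68,-2.22,0.7],[0,0,0.32],80],[[-4.68,-2.22,0.7],[0,0,0.32],80],[[-4.68,-2.22,0.7],[0,0,0.32],80],[[-4.68,-2.22,0.7],[0,0,0.32],80]]}}

```text
t: 8.68
eef_pos: [0.4985, -0.2352, 0.1662]
eef_rot: [3.142, -0.0, 1.51]
force: [-0.4, 0.2, -0.9]
opening: 0.08
finger_force: 0.0
```

```bash
python3 - <<'E'
from h import *
s=env.observe();im=env.camera("wrist");cv2.imwrite("pics/w5.png",im);pickle.dump(s,open("pics/w5.pkl","wb"))
print(s["t"],s["eef_pos"],s["eef_rot"],s["force"]);K,T=cam("wrist",s);print(T[:3,3])
er=np.array([.998,-.063]);n=np.array([.063,.998]);o=np.array([.4964,-.3019])
for k,yy,z in(("s0",.066,.11),):
    b=o+n*yy;print(k,b);q=[np.r_[b+er*a+n*d,z] for a,d in((-.025,-.008),(.025,-.008),(.025,.008),(-.025,.008))];Q=proj(K,T,q);print(Q.round(1).tolist())
    cv2.polylines(im,[Q.round().astype(int)],True,(0,0,255))
cv2.imwrite("pics/w5o.png",cv2.resize(im[0:400,120:520],None,fx=1.5,fy=1.5))
E
```

```text
8.6833 [ 0.4985349  -0.2352051   0.16615958] [ 3.14155936e+00 -1.82987545e-04  1.50950440e+00] [-0.40159083  0.21724465 -0.86172743]
[ 0.50339158 -0.16076849  0.30881608]
s0 [ 0.500558 -0.236032]
[[289.0, 227.2], [354.8, 227.3], [355.7, 207.3], [288.3, 207.2]]
```

View pics/w5o.png

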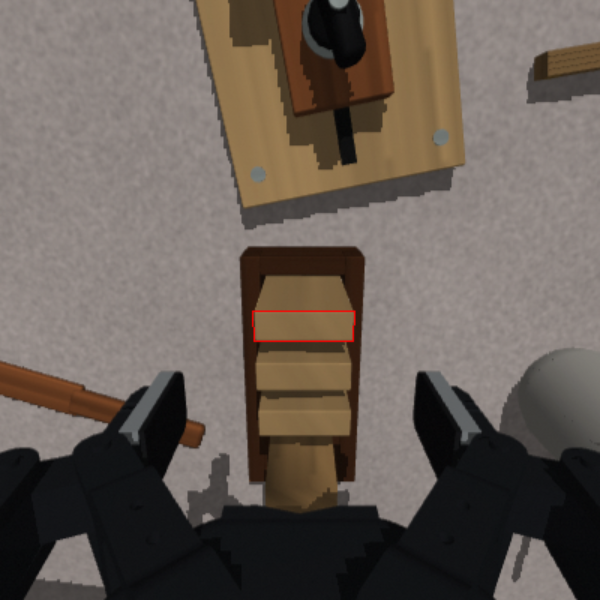

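w5 shows the red outline from the rack pose lying exactly on slip0's top face (crop (252–355, 310–341)), so the yaw matches. Descending and gripping.

>>> {"method": "step_arm", "body": {"rows": [[[-0.02,0.07,0.7],[0,0,0],80],[[-0.02,0.07,1.4],[0,0,0],80],[[-0.02,0.07,2.1],[0,0,0],80],[[-0.02,0.07,2.7],[0,0,0],80],[[-0.02,0.07,2.93],[0,0,0],80],[[-0.02,0.07,2.93],[0,0,0],80],[[-0.02,0.07,2.93],[0,0,0],40],[[-0.02,0.07,2.93],[0,0,0],40],[[-0.02,0.07,2.93],[0,0,0],40],[[-0.02,0.07,2.93],[0,0,0],40]], "force": 60}}

```text
t: 9.57
eef_pos: [0.5015, -0.2378, 0.0804]
eef_rot: [3.139, 0.002, 1.508]
force: [-0.8, -0.0, 3.4]
opening: 0.0491
finger_force: 62.5
```

>>> {"method": "step_arm", "body": {"rows": [[[0,0,0],[0,0,0],40],[[0,0,-0.3],[0,0,0],40],[[0,0,-0.8],[0,0,0],40],[[0,0,-1.3],[0,0,0],40],[[0,0,-1.9],[0,0,0],40],[[0,0,-2.6],[0,0,0],40],[[0,0,-3.3],[0,0,0],40],[[0,0,-3.8],[0,0,0],40],[[0,0,-3.8],[0,0,0],40],[[0,0,-3.8],[0,0,0],40]]}}

```text
t: 10.4
eef_pos: [0.5006, -0.2372, 0.1933]
eef_rot: [3.14, 0.001, 1.508]
force: [-1.3, 0.4, -1.3]
opening: 0.0489
finger_force: 62.0
```

```bash
python3 - <<'E'
from h import *
s=env.observe();p=s["eef_pos"];y=s["eef_rot"][2];print(p,s["eef_rot"],s["force"])
t=c0+ey*(.0152-.0018);print(t)
tx=np.array([np.cos(y),np.sin(y)]);ty=np.array([np.sin(y),-np.cos(y)]);d=t-p[:2];print(d@tx/.03,d@ty/.03,(p[2]-.16)/.03,1.7008-y)
E
```

```text
[ 0.50063881 -0.23723568  0.19326   ] [3.13985851e+00 9.73511418e-04 1.50782005e+00] [-1.26362925  0.4082727  -1.28169009]
[0.5120629  0.02208693]
8.650917133333154 -0.16396428575913521 1.1086667449546386 0.19297994850558142
```

>>> {"method": "step_arm", "body": {"rows": [[[0.8,0,0],[0,0,-0.02],40],[[1.8,-0.05,0],[0,0,-0.04],40],[[2.9,-0.08,0],[0,0,-0.07],40],[[4.0,-0.1,0],[0,0,-0.1],40],[[5.1,-0.12,0],[0,0,-0.13],40],[[6.2,-0.14,0],[0,0,-0.16],40],[[7.2,-0.15,0],[0,0,-0.193],40],[[8.1,-0.16,0],[0,0,-0.193],40],[[8.64,-0.16,0],[0,0,-0.193],40],[[8.64,-0.16,0],[0,0,-0.193],40]]}}

```text
t: 11.23
eef_pos: [0.5105, 0.0248, 0.19]
eef_rot: [-3.138, -0.002, 1.705]
force: [-0.8, -0.2, -0.0]
opening: 0.0489
finger_force: 62.1
```

```bash
python3 - <<'E'
from h import *
s=env.observe();p=s["eef_pos"];print(p,s["eef_rot"],s["force"],fr(p))
K,T=cam("wrist",s);im=env.camera("wrist");pickle.dump(s,open("pics/w6.pkl","wb"));cv2.imwrite("pics/w6.png",im)
# drawn: mould_b edge (frame y 24.8,z .082) and slip bottom predicted
f=lambda x,y,z:np.r_[c0+ex*x+ey*y,z]
L=lambda a,b,col:cv2.line(im,*[tuple(map(int,q.round())) for q in proj(K,T,[a,b])],col,1)
L(f(-.055,.0248,.082),f(.055,.0248,.082),(0,0,255));L(f(-.04,-.0242,.082),f(.04,-.0242,.082),(0,255,0));L(f(-.025,.0232,p[2]-.0704),f(.025,.0232,p[2]-.0704),(255,0,0))
cv2.imwrite("pics/w6o.png",cv2.resize(im[0:380,170:470],None,fx=1.57,fy=1.57,interpolation=cv2.INTER_NEAREST))
E
```

```text
[0.51049178 0.02480611 0.19004946] [-3.13817221e+00 -1.85384183e-03  1.70471410e+00] [-0.80886427 -0.18761998 -0.00968815] [[-1.2, 16.3]]
```

View pics/w6o.png

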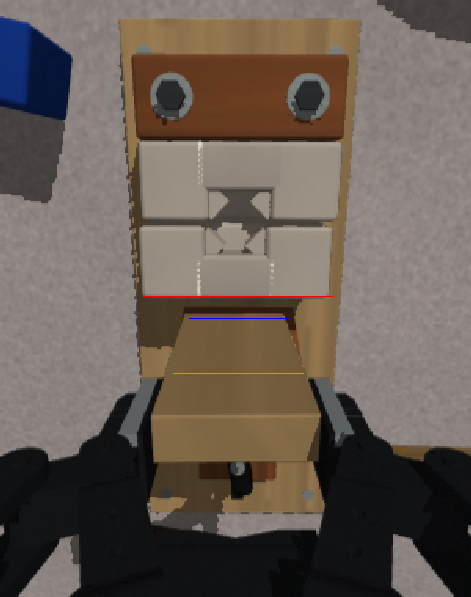

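w6 shows the red line on mould_b's edge (crop row 296), the slip's lower far edge at about row 314 and the cheek behind it. The arm was still settling about 3 mm forward. I'll settle, then lower between mould and cheek.

```bash
python3 - <<'E'
from h import *
s=env.observe();p=s["eef_pos"];y=s["eef_rot"][2];print(s["t"],p,s["eef_rot"],fr(p))
E
```

```text
11.2833 [0.5106718  0.02323297 0.19028595] [-3.13825996e+00 -5.84932101e-04  1.70362879e+00] [[-1.2, 14.7]]
```

>>> {"method": "step_arm", "body": {"rows": [[[0,0,0],[0,0,0],40],[[0,0,0],[0,0,0],40],[[0,0,0],[0,0,0],40],[[0,0,0.3],[0,0,0],40],[[0,0,0.6],[0,0,0],40],[[0,0,0.9],[0,0,0],40],[[0,0,1.0],[0,0,0],40],[[0,0,1.0],[0,0,0],40],[[0,0,1.0],[0,0,0],40],[[0,0,1.0],[0,0,0],40]]}}

```text
t: 12.12
eef_pos: [0.5121, 0.022, 0.1626]
eef_rot: [3.141, 0.0, 1.701]
force: [0.5, 0.2, -0.5]
opening: 0.0492
finger_force: 62.1
```

```bash
python3 - <<'E'
from h import *
s=env.observe();p=s["eef_pos"];y=s["eef_rot"][2];print(s["t"],p,s["eef_rot"],fr(p))
K,T=cam("wrist",s);im=env.camera("wrist")
f=lambda x,y,z:np.r_[c0+ex*x+ey*y,z]
for x in(-.015,0,.015):
    a=proj(K,T,[f(x,.030,.05),f(x,.015,.05)])[:,:].round().astype(int)
    col=a[0,0];g=cv2.cvtColor(im,cv2.COLOR_BGR2HSV)[:,col];print(col,[(r,*map(int,g[r])) for r in range(95,180,3)])
E
```

```text
12.1167 [0.51205957 0.02196495 0.16257584] [3.14109662e+00 1.45474777e-04 1.70086125e+00] [[-0.0, 13.3]]
303 [(95, 16, 36, 148), (98, 15, 38, 148), (101, 17, 37, 145), (104, 17, 35, 145), (107, 15, 35, 144), (110, 18, 36, 143), (113, 16, 34, 141), (116, 15, 39, 92), (119, 15, 34, 148), (122, 15, 36, 154), (125, 16, 35, 153), (128, 16, 35, 154), (131, 17, 35, 154), (134, 18, 36, 140), (137, 15, 37, 69), (140, 15, 37, 69), (143, 15, 40, 77), (146, 19, 39, 104), (149, 18, 36, 129), (152, 17, 38, 153), (155, 17, 38, 153), (158, 16, 38, 155), (161, 17, 38, 153), (164, 16, 38, 160), (167, 16, 35, 151), (170, 17, 36, 148), (173, 16, 36, 147), (176, 16, 37, 146), (179, 16, 37, 146)]
319 [(95, 17, 35, 145), (98, 17, 37, 146), (101, 18, 35, 144), (104, 17, 37, 144), (107, 17, 36, 142), (110, 16, 38, 142), (113, 17, 36, 141), (116, 17, 39, 91), (119, 16, 37, 76), (122, 18, 40, 77), (125, 19, 37, 76), (128, 16, 37, 76), (131, 15, 34, 76), (134, 16, 37, 75), (137, 12, 38, 68), (140, 16, 41, 69), (143, 16, 32, 167), (146, 18, 33, 154), (149, 16, 35, 154), (152, 18, 37, 153), (155, 17, 38, 154), (158, 18, 37, 153), (161, 18, 36, 126), (164, 15, 36, 156), (167, 17, 36, 149), (170, 16, 37, 146), (173, 17, 35, 145), (176, 17, 35, 144), (179, 16, 37, 145)]
336 [(95, 16, 38, 147), (98, 16, 37, 146), (101, 17, 37, 145), (104, 16, 37, 145), (107, 16, 37, 144), (110, 14, 37, 144), (113, 16, 40, 142), (116, 17, 40, 90), (119, 17, 36, 140), (122, 17, 35, 154), (125, 19, 35, 153), (128, 16, 35, 154), (131, 18, 36, 155), (134, 17, 37, 124), (137, 18, 38, 68), (140, 17, 33, 69), (143, 15, 39, 91), (146, 16, 36, 154), (149, 16, 37, 153), (152, 16, 38, 154), (155, 17, 38, 154), (158, 16, 38, 154), (161, 16, 35, 154), (164, 17, 40, 160), (167, 17, 35, 151), (170, 16, 39, 149), (173, 15, 38, 148), (176, 16, 37, 146), (179, 16, 37, 145)]
```

```bash
python3 - <<'E'
from h import *
s=env.observe();K,T=cam("wrist",s);im=env.camera("wrist");h=cv2.cvtColor(im,cv2.COLOR_BGR2HSV)
for c in(300,320,340):
    e=[r for r in range(170,260) if (h[r,c,1]>70)!=(h[r-1,c,1]>70)];d=h[180:250,c,2].astype(int)
    j=[(180+k,int(d[k])) for k in range(1,70) if abs(d[k]-d[k-1])>15];print(c,e,j)
    for r in e[:1]+[a for a,_ in j]:print(r,"mould edge",fr(ray(K,T,[c,r],.082)),"slip",fr(ray(K,T,[c,r],s["eef_pos"][2]-.0704)))
E
```

```text
300 [194] [(192, 122), (193, 91), (194, 71), (200, 104)]
194 mould edge [[-15.8, 23.7]] slip [[-15.1, 26.6]]
192 mould edge [[-15.8, 25.4]] slip [[-15.0, 28.3]]
193 mould edge [[-15.8, 24.5]] slip [[-15.0, 27.5]]
194 mould edge [[-15.8, 23.7]] slip [[-15.1, 26.6]]
200 mould edge [[-15.9, 18.5]] slip [[-15.2, 21.7]]
320 [194] [(192, 120), (193, 91), (194, 69), (200, 104)]
194 mould edge [[0.6, 23.6]] slip [[0.6, 26.6]]
192 mould edge [[0.6, 25.4]] slip [[0.6, 28.3]]
193 mould edge [[0.6, 24.5]] slip [[0.6, 27.4]]
194 mould edge [[0.6, 23.6]] slip [[0.6, 26.6]]
200 mould edge [[0.6, 18.5]] slip [[0.6, 21.7]]
340 [194] [(192, 122), (193, 92), (194, 70), (199, 91), (200, 112)]
194 mould edge [[17.1, 23.6]] slip [[16.3, 26.6]]
192 mould edge [[17.0, 25.3]] slip [[16.3, 28.3]]
193 mould edge [[17.1, 24.5]] slip [[16.3, 27.4]]
194 mould edge [[17.1, 23.6]] slip [[16.3, 26.6]]
199 mould edge [[17.2, 19.3]] slip [[16.4, 22.5]]
200 mould edge [[17.2, 18.5]] slip [[16.4, 21.7]]
```

Mould edge is at y = 24.5 and slip edge at 22.0 in board coordinates: 2.5 mm clear. Lowering.

>>> {"method": "step_arm", "body": {"rows": [[[0,0,0.4],[0,0,0],40],[[0,0,0.9],[0,0,0],40],[[0,0,1.4],[0,0,0],40],[[0,0,1.9],[0,0,0],40],[[0,0,2.2],[0,0,0],40],[[0,0,2.3],[0,0,0],40],[[0,0,2.4],[0,0,0],40],[[0,0,2.45],[0,0,0],40],[[0,0,2.5],[0,0,0],40],[[0,0,2.5],[0,0,0],40]]}}

```text
t: 13.05
eef_pos: [0.5125, 0.022, 0.0884]
eef_rot: [3.14, 0.0, 1.701]
force: [-0.4, -0.1, 2.2]
opening: 0.049
finger_force: 62.3
```

>>> {"method": "step_arm", "body": {"rows": [[[0,0,0.03],[0,0,0],40],[[0,0,0.03],[0,0,0],40],[[0,0,0.03],[0,0,0],40],[[0,0,0.03],[0,0,0],50],[[0,0,0.03],[0,0,0],54],[[0,0,0.03],[0,0,0],62],[[0,0,0.03],[0,0,0],72],[[0,0,0],[0,0,0],80],[[0,0,0],[0,0,0],80],[[0,0,-0.5],[0,0,0],80]]}}

```text
t: 13.88
eef_pos: [0.5094, 0.0222, 0.0992]
eef_rot: [-3.136, -0.001, 1.701]
force: [-1.1, -0.9, -0.6]
opening: 0.08
finger_force: 0.0
```

>>> {"method": "step_arm", "body": {"rows": [[[0,0,-0.8],[0,0,0],80],[[0,0,-1.7],[0,0,0],80],[[0,0,-2.7],[0,0,0],80],[[0,0,-3.6],[0,0,0],80],[[-0.3,0,-3.8],[0,0,0],80],[[-0.3,0,-3.8],[0,0,0],80],[[-0.3,0,-3.8],[0,0,0],80],[[-0.3,0,-3.8],[0,0,0],80],[[-0.3,0,-3.8],[0,0,0],80],[[-0.3,0,-3.8],[0,0,0],80]]}}

```text
t: 14.72
eef_pos: [0.512, 0.0132, 0.2143]
eef_rot: [-3.138, -0.001, 1.701]
force: [0.6, -0.1, -0.6]
opening: 0.0799
finger_force: 0.0
```

```bash
python3 - <<'E'
from h import *
s=env.observe();p=s["eef_pos"];print(s["t"],p,s["eef_rot"]);K,T=cam("wrist",s);im=env.camera("wrist");cv2.imwrite("pics/w7.png",im);pickle.dump(s,open("pics/w7.pkl","wb"));h=cv2.cvtColor(im,cv2.COLOR_BGR2HSV)
f=lambda x,y,z:np.r_[c0+ex*x+ey*y,z]
q=proj(K,T,[f(-.025,.022,.118),f(.025,.022,.118),f(.025,.006,.118),f(-.025,.006,.118)]);print(q.round(1).tolist())
m=((h[...,1]>90)&(h[...,0]>=13)&(h[...,0]<25)).astype(np.uint8);lo=q.min(0).astype(int)-12;hi=q.max(0).astype(int)+12
for c in(int(q[:,0].mean()),int(q[:,0].mean())-15,int(q[:,0].mean())+15):
    v=h[:,c,2].astype(int);print(c,[(r,v[r-1],v[r],tuple(np.round(fr(ray(K,T,[c,r],.118))[0],1))) for r in range(lo[1]-15,hi[1]+8) if abs(v[r]-v[r-1])>10])
for r in(int(q[:,1].mean()),):
    g=h[r].astype(int);print("row",r,[(c,*g[c],fr(ray(K,T,[c,r],.118))[0]) for c in range(lo[0]-5,hi[0]+5) if abs(g[c,2]-g[c-1,2])>15])
# transfer to wedge
b=np.array([.4964,-.3019])+np.array([.063,.998])*(-.031-.014);y=s["eef_rot"][2];d=b-p[:2];print("wedge grip",b,d@[np.cos(y),np.sin(y)]/.03,d@[np.sin(y),-np.cos(y)]/.03,"rz",y-1.508)
E
```

```text
14.7167 [0.51203452 0.01324099 0.2142605 ] [-3.13828995e+00 -9.04354385e-04  1.70084325e+00]
[[292.3, 181.4], [350.0, 181.5], [349.4, 199.1], [292.9, 199.1]]
321 [(170, np.int64(139), np.int64(112), (np.float64(-0.1), np.float64(32.1))), (171, np.int64(112), np.int64(74), (np.float64(-0.1), np.float64(31.2))), (172, np.int64(74), np.int64(102), (np.float64(-0.1), np.float64(30.3))), (173, np.int64(102), np.int64(113), (np.float64(-0.1), np.float64(29.5))), (181, np.int64(111), np.int64(142), (np.float64(-0.1), np.float64(22.4))), (198, np.int64(127), np.int64(77), (np.float64(-0.1), np.float64(7.0))), (199, np.int64(77), np.int64(49), (np.float64(-0.1), np.float64(6.1))), (218, np.int64(53), np.int64(82), (np.float64(-0.1), np.float64(-11.8)))]
306 [(170, np.int64(141), np.int64(113), (np.float64(-13.0), np.float64(32.1))), (171, np.int64(113), np.int64(76), (np.float64(-13.0), np.float64(31.2))), (172, np.int64(76), np.int64(104), (np.float64(-13.0), np.float64(30.3))), (181, np.int64(109), np.int64(142), (np.float64(-13.1), np.float64(22.4))), (198, np.int64(133), np.int64(78), (np
[... 866 characters left out ...]
1), np.int64(102), (np.float64(13.3), np.float64(-4.2))), (211, np.int64(102), np.int64(115), (np.float64(13.3), np.float64(-5.1))), (216, np.int64(109), np.int64(88), (np.float64(13.4), np.float64(-9.9)))]
row 190 [(287, np.int64(13), np.int64(153), np.int64(55), [-29.9, 14.3]), (293, np.int64(17), np.int64(119), np.int64(116), [-24.6, 14.3]), (349, np.int64(16), np.int64(125), np.int64(104), [24.4, 14.3]), (350, np.int64(13), np.int64(161), np.int64(49), [25.3, 14.3]), (355, np.int64(14), np.int64(146), np.int64(70), [29.6, 14.3]), (356, np.int64(18), np.int64(120), np.int64(127), [30.5, 14.3])]
wedge grip [ 0.493565 -0.34681 ] -11.820517068447545 -2.1668405453329345 rz 0.19284325174796102
```

Slip0 stands upright at board coordinates (0, 14.3), its top measured at y 6.5–22.4. Now the wedge.

>>> {"method": "step_arm", "body": {"rows": [[[-11.82,-2.17,0.8],[0,0,0.193],80],[[-11.82,-2.17,0.8],[0,0,0.193],80],[[-11.82,-2.17,0.8],[0,0,0.193],80],[[-11.82,-2.17,0.8],[0,0,0.193],80],[[-11.82,-2.17,0.8],[0,0,0.193],80],[[-11.82,-2.17,0.8],[0,0,0.193],80],[[-11.82,-2.17,0.8],[0,0,0.193],80],[[-11.82,-2.17,0.8],[0,0,0.193],80],[[-11.82,-2.17,0.8],[0,0,0.193],80],[[-11.82,-2.17,0.8],[0,0,0.193],80]]}}

```text
t: 15.6
eef_pos: [0.4931, -0.3515, 0.1909]
eef_rot: [-3.14, 0.001, 1.503]
force: [-1.1, 1.0, 0.0]
opening: 0.0799
finger_force: 0.0
```

>>> {"method": "step_arm", "body": {"rows": [[[0,0,0],[0,0,0],75],[[0,0,0],[0,0,0],75],[[0,0,0],[0,0,0],75],[[0,0,0],[0,0,0],75],[[0,0,0],[0,0,0],75],[[0,0,0],[0,0,0],75],[[0,0,0],[0,0,0],75],[[0,0,0],[0,0,0],75],[[0,0,0],[0,0,0],75],[[0,0,0],[0,0,0],75]]}}

```text
t: 16.43
eef_pos: [0.4944, -0.3469, 0.1923]
eef_rot: [3.142, 0.0, 1.508]
force: [0.6, 0.3, -0.6]
opening: 0.0752
finger_force: 0.0
```

```bash
python3 - <<'E'
from h import *
s=env.observe();p=s["eef_pos"];print(s["t"],p,s["eef_rot"]);K,T=cam("wrist",s);im=env.camera("wrist");cv2.imwrite("pics/w8.png",im);pickle.dump(s,open("pics/w8.pkl","wb"));h=cv2.cvtColor(im,cv2.COLOR_BGR2HSV)
n=np.array([.063,.998]);e=np.array([.998,-.063]);o=np.array([.4964,-.3019])
loc=lambda P:(np.c_[(P[:,:2]-o)@e,(P[:,:2]-o)@n]*1000).round(1)[0].tolist()
q=proj(K,T,[np.r_[o+e*a+n*b,.115] for a,b in((-.02,-.02025),(.02,-.02025),(.02,-.0795),(-.02,-.0795))]);print(q.round(1).tolist())
c=int(q[:,0].mean())
for cc in(c-10,c+10):
    v=h[:,cc,2].astype(int);print(cc,[(r,int(v[r-1]),int(v[r]),loc(ray(K,T,[cc,r],.115))) for r in range(int(q[0,1])-15,min(399,int(q[2,1])+15)) if abs(v[r]-v[r-1])>12])
for r in(int(q[0,1])+8,int(q[0,1])+20):
    g=h[r].astype(int);print("row",r,[(k,*map(int,g[k]),loc(ray(K,T,[k,r],.115))) for k in range(c-50,c+50) if abs(g[k,2]-g[k-1,2])>12])
b=o+n*(-.045);y=s["eef_rot"][2];d=b-p[:2];print("wedge grip",b,d@[np.cos(y),np.sin(y)]/.03,d@[np.sin(y),-np.cos(y)]/.03,"rz",y-1.508)
E
```

```text
16.4333 [ 0.49443798 -0.34694997  0.19233122] [3.14153781e+00 2.89659029e-05 1.50787598e+00]
[[293.0, 177.8], [343.2, 177.8], [341.5, 245.4], [294.9, 245.4]]
308 [(174, 63, 94, [-8.0, -17.2]), (251, 101, 81, [-8.8, -84.8])]
328 [(174, 61, 108, [7.8, -17.2])]
row 185 [(281, 9, 87, 56, [-29.8, -26.1]), (289, 13, 179, 27, [-23.3, -26.1]), (293, 16, 132, 54, [-20.1, -26.1]), (342, 15, 145, 86, [19.1, -26.1]), (343, 11, 162, 52, [20.0, -26.1]), (356, 11, 43, 113, [30.4, -26.1]), (357, 8, 21, 148, [31.2, -26.1])]
row 197 [(281, 11, 30, 118, [-30.2, -36.2]), (282, 10, 127, 52, [-29.4, -36.2]), (289, 12, 170, 27, [-23.7, -36.2]), (293, 17, 133, 69, [-20.4, -36.2]), (342, 13, 154, 71, [19.4, -36.2]), (343, 11, 167, 52, [20.2, -36.2]), (356, 12, 22, 148, [30.8, -36.2])]
wedge grip [ 0.493565 -0.34681 ] 0.002826693741056224 -0.029335038889759666 rz -0.0001240190394811158
```

```bash
python3 - <<'E'
import cv2
h=cv2.cvtColor(cv2.imread("pics/w8.png"),cv2.COLOR_BGR2HSV)
for c in(308,328):print(c,[(r,*map(int,h[r,c])) for r in list(range(160,186,2))+list(range(236,262,2))])
E
```

```text
308 [(160, 10, 153, 25), (162, 16, 132, 62), (164, 17, 132, 62), (166, 17, 132, 62), (168, 15, 130, 63), (170, 16, 128, 64), (172, 16, 134, 63), (174, 17, 133, 94), (176, 17, 135, 98), (178, 16, 133, 96), (180, 16, 132, 93), (182, 16, 132, 89), (184, 15, 132, 87), (236, 16, 133, 113), (238, 17, 133, 115), (240, 17, 135, 117), (242, 17, 132, 118), (244, 17, 133, 121), (246, 17, 133, 119), (248, 17, 132, 112), (250, 17, 101, 101), (252, 6, 17, 74), (254, 9, 24, 73), (256, 5, 20, 77), (258, 10, 20, 77), (260, 9, 23, 79)]
328 [(160, 11, 167, 26), (162, 17, 130, 57), (164, 18, 134, 55), (166, 15, 125, 57), (168, 16, 128, 60), (170, 16, 130, 61), (172, 16, 132, 60), (174, 17, 132, 108), (176, 16, 132, 120), (178, 17, 133, 115), (180, 16, 131, 111), (182, 16, 132, 110), (184, 17, 133, 109), (236, 17, 132, 104), (238, 16, 131, 111), (240, 16, 130, 108), (242, 16, 132, 108), (244, 17, 132, 116), (246, 17, 132, 124), (248, 17, 131, 128), (250, 16, 85, 138), (252, 7, 22, 151), (254, 9, 21, 157), (256, 9, 22, 154), (258, 9, 22, 148), (260, 11, 23, 153)]
```

```bash
python3 - <<'E'
import cv2,numpy as np
from h import *
im=cv2.imread("pics/w8.png").astype(float)
print([(r,*im[r,298:338].mean(0).round().astype(int).tolist()) for r in range(172,254,2)])
s=pickle.load(open("pics/w8.pkl","rb"));K,T=cam("wrist",s)
h=cv2.cvtColor(cv2.imread("pics/w8.png"),cv2.COLOR_BGR2HSV)
for r in range(165,250,6):
    g=h[r].astype(int);print(r,[(k,int(g[k,2])) for k in range(285,355) if abs(g[k,2]-g[k-1,2])>9],end=" ")
im=cv2.imread("pics/w1.png").astype(float)
print();print([(r,*im[r,305:337].mean(0).round().astype(int).tolist()) for r in range(220,298,2)])
E
```

```text
[(172, 29, 46, 60), (174, 47, 75, 98), (176, 51, 81, 106), (178, 50, 79, 103), (180, 48, 77, 100), (182, 47, 75, 97), (184, 46, 72, 95), (186, 44, 71, 92), (188, 44, 70, 92), (190, 44, 70, 92), (192, 44, 70, 91), (194, 44, 70, 91), (196, 44, 70, 92), (198, 45, 71, 92), (200, 45, 71, 93), (202, 45, 72, 94), (204, 45, 72, 94), (206, 46, 73, 95), (208, 46, 72, 95), (210, 45, 72, 95), (212, 46, 72, 95), (214, 46, 73, 95), (216, 46, 74, 96), (218, 46, 74, 97), (220, 47, 75, 98), (222, 47, 75, 99), (224, 47, 76, 99), (226, 48, 76, 100), (228, 48, 77, 100), (230, 49, 78, 102), (232, 49, 79, 103), (234, 50, 81, 105), (236, 52, 83, 108), (238, 53, 85, 111), (240, 55, 87, 114), (242, 56, 89, 116), (244, 56, 90, 117), (246, 57, 92, 119), (248, 59, 94, 122), (250, 70, 93, 113), (252, 89, 92, 97)]
165 [(287, 27), (298, 43), (299, 55), (337, 41), (338, 21), (340, 50)] 171 [(287, 28), (297, 53)] 177 [(289, 28), (294, 34), (295, 65), (340, 85), (341, 53), (344, 37), (345, 47)] 183 [(289, 28), (293, 47), (294, 58), (342, 56)] 189 [(289, 27), (292, 41), (293, 57), (342, 90), (343, 52), (344, 40)] 195 
[... 526 characters left out ...]
40, 53), (226, 26, 41, 54), (228, 26, 41, 54), (230, 26, 41, 54), (232, 32, 51, 66), (234, 43, 69, 91), (236, 44, 70, 92), (238, 43, 69, 91), (240, 42, 68, 88), (242, 41, 66, 86), (244, 40, 65, 84), (246, 39, 63, 82), (248, 39, 61, 81), (250, 39, 62, 81), (252, 39, 62, 81), (254, 40, 63, 82), (256, 40, 64, 83), (258, 41, 65, 85), (260, 41, 66, 86), (262, 41, 66, 86), (264, 41, 66, 86), (266, 42, 66, 87), (268, 42, 68, 88), (270, 43, 69, 90), (272, 44, 70, 91), (274, 44, 71, 93), (276, 45, 72, 94), (278, 46, 73, 97), (280, 47, 75, 98), (282, 48, 76, 100), (284, 50, 79, 104), (286, 51, 81, 106), (288, 52, 83, 109), (290, 53, 86, 112), (292, 57, 85, 109), (294, 91, 95, 102), (296, 94, 96, 103)]
```

Kinks in the wedge's silhouette put its top edges at rows ~187 and 250. So the wedge leans back in its pocket by about 0.06 rad, and I'll grip 4.5 mm further to −y and straighten it after lifting.

>>> {"method": "step_arm", "body": {"rows": [[[-0.15,-0.03,0.7],[0,0,0],75],[[-0.15,-0.03,1.5],[0,0,0],75],[[-0.15,-0.03,2.3],[0,0,0],75],[[-0.15,-0.03,3.1],[0,0,0],75],[[-0.15,-0.03,3.6],[0,0,0],75],[[-0.15,-0.03,3.75],[0,0,0],75],[[-0.15,-0.03,3.75],[0,0,0],75],[[-0.15,-0.03,3.75],[0,0,0],30],[[-0.15,-0.03,3.75],[0,0,0],30],[[-0.15,-0.03,3.75],[0,0,0],30]], "force": 90}}

```text
t: 17.32
eef_pos: [0.4941, -0.3523, 0.0818]
eef_rot: [3.139, 0.002, 1.508]
force: [-2.0, -0.3, 3.7]
opening: 0.0395
finger_force: 26.4
```

>>> {"method": "step_arm", "body": {"rows": [[[0,0,0],[0,0,0],30],[[0,0,0],[0,0,0],30],[[0,0,0],[0,0,0],30],[[0,0,-0.3],[0,0,0],30],[[0,0,-0.8],[0,0,0],30],[[0,0,-1.4],[0,0,0],30],[[0,0,-2.2],[0,0,0],30],[[0,0,-3.2],[0,0,0],30],[[0,0,-4.2],[0,0,0],30],[[0,0,-4.8],[0,0,0],30]]}}

```text
t: 18.15
eef_pos: [0.4938, -0.3519, 0.2276]
eef_rot: [3.139, 0.002, 1.508]
force: [0.4, -0.1, -0.1]
opening: 0.0389
finger_force: 90.6
```

```bash
python3 - <<'E'
from h import *
s=env.observe();p=s["eef_pos"];print(s["t"],p,s["eef_rot"],s["opening"]);K,T=cam("wrist",s);im=env.camera("wrist");cv2.imwrite("pics/w9.png",im);pickle.dump(s,open("pics/w9.pkl","wb"))
y=s["eef_rot"][2];t=c0+ey*(-.0055-.014);d=t-p[:2];print(t,d@[np.cos(y),np.sin(y)]/.03,d@[np.sin(y),-np.cos(y)]/.03,"rz",y-1.7008)
E
```

```text
18.15 [ 0.49380517 -0.35192413  0.22761974] [3.13869142e+00 2.36674517e-03 1.50786171e+00] 0.03886814773934603
[ 0.51632787 -0.01053546] 11.40431135348303 0.03357061888046783 rz -0.19293829101609705
```

>>> {"method": "step_arm", "body": {"rows": [[[0.8,0,0],[0,0,-0.02],30],[[2,0,0],[0,0,-0.04],30],[[3.2,0.01,0],[0,0,-0.06],30],[[4.4,0.01,0],[0,0,-0.08],30],[[5.6,0.02,0],[0,-0.01,-0.1],30],[[6.8,0.02,0],[0,-0.02,-0.13],30],[[8,0.03,0],[0,-0.03,-0.15],30],[[9.2,0.03,0],[0,-0.04,-0.17],30],[[10.3,0.03,0],[0,-0.05,-0.18],30],[[11.1,0.03,0],[0,-0.06,-0.193],30]]}}

```text
t: 19.03
eef_pos: [0.5141, -0.0164, 0.2225]
eef_rot: [-3.134, 0.059, 1.703]
force: [0.9, -0.2, -1.7]
opening: 0.0389
finger_force: 90.6
```

>>> {"method": "step_arm", "body": {"rows": [[[0.1,0,0],[0,0,0],30],[[0.1,0,0],[0,0,0],30],[[0.1,0,0.2],[0,0,0],30],[[0.1,0,0.5],[0,0,0],30],[[0.1,0,0.8],[0,0,0],30],[[0.1,0,1.0],[0,0,0],30],[[0.1,0,1.0],[0,0,0],30],[[0.1,0,1.0],[0,0,0],30],[[0.1,0,1.0],[0,0,0],30],[[0.1,0,1.0],[0,0,0],30]]}}

```text
t: 19.87
eef_pos: [0.5151, -0.0182, 0.1942]
eef_rot: [-3.137, 0.06, 1.701]
force: [0.3, -0.5, -1.0]
opening: 0.0387
finger_force: 90.6
```

```bash
python3 - <<'E'
from h import *
s=env.observe();p=s["eef_pos"];print(s["t"],p,s["eef_rot"],fr(p));K,T=cam("wrist",s);im=env.camera("wrist");cv2.imwrite("pics/w10.png",im);pickle.dump(s,open("pics/w10.pkl","wb"))
f=lambda x,y,z:np.r_[c0+ex*x+ey*y,z]
q=proj(K,T,[f(0,-.0055+.01075,p[2]-.071),f(0,-.0055+.01075,p[2]+.034),f(0,.022,.118),f(0,.006,.118)]);print(q.round(1).tolist())
g=im.astype(float)
m=g[:,310:331].mean(1)
print([(r,*m[r].round().astype(int).tolist()) for r in range(150,300,2)])
E
```

```text
19.8667 [ 0.51511682 -0.01820901  0.19424391] [-3.13674308  0.05991743  1.70068178] [[-2.2, -27.0]]
[[322.7, 165.3], [324.2, 226.6], [322.8, 141.8], [322.7, 162.7]]
[(150, 69, 103, 128), (152, 68, 103, 128), (154, 68, 102, 127), (156, 68, 102, 127), (158, 68, 102, 127), (160, 71, 106, 132), (162, 20, 34, 52), (164, 15, 28, 48), (166, 16, 29, 50), (168, 16, 28, 49), (170, 16, 30, 51), (172, 29, 49, 72), (174, 51, 82, 106), (176, 51, 82, 107), (178, 52, 83, 108), (180, 52, 83, 108), (182, 52, 83, 109), (184, 52, 84, 109), (186, 53, 85, 110), (188, 53, 85, 111), (190, 53, 85, 112), (192, 53, 85, 112), (194, 53, 85, 111), (196, 53, 85, 111), (198, 53, 84, 110), (200, 52, 84, 110), (202, 52, 83, 108), (204, 51, 82, 107), (206, 50, 81, 106), (208, 50, 80, 104), (210, 49, 78, 102), (212, 48, 77, 101), (214, 47, 76, 99), (216, 47, 75, 98), (218, 46, 74, 96), (220, 46, 73, 95), (222, 45, 72, 94), (224, 44, 71, 93), (226, 44, 70, 92), (228, 43, 69, 91), (230, 43, 68, 90), (232, 42, 67, 88), (234, 42, 66, 87), (236, 41, 65, 86), (238, 41, 65, 85), (240, 41, 66, 86), (242, 42, 67, 87), (244, 43, 68, 89), (246, 43, 68, 90), (248, 44, 70, 91), (250, 43, 70, 91), (252, 44, 70, 91), (254, 43, 69, 91), (256, 43, 69, 90), (258, 42, 67, 88), (260, 42, 66, 87), (262, 41, 65, 85), (264, 40, 64, 84), (266, 40, 64, 83), (268, 40, 64, 83), (270, 40, 64, 84), (272, 41, 65, 85), (274, 41, 66, 86), (276, 42, 67, 87), (278, 42, 68, 88), (280, 43, 68, 89), (282, 43, 69, 90), (284, 43, 70, 91), (286, 44, 70, 92), (288, 44, 70, 92), (290, 44, 70, 92), (292, 44, 70, 92), (294, 43, 69, 90), (296, 42, 67, 88), (298, 41, 66, 86)]
```

```bash
python3 - <<'E'
from h import *
s=pickle.load(open("pics/w10.pkl","rb"));K,T=cam("wrist",s);p=s["eef_pos"];im=cv2.imread("pics/w10.png");h=cv2.cvtColor(im,cv2.COLOR_BGR2HSV).astype(int)
print("toe",fr(ray(K,T,[320,172.5],p[2]-.0711)), "cams",T[:3,3].round(4))
for r in range(174,310,4):
    g=h[r];e=[k for k in range(275,372) if abs(g[k,2]-g[k-1,2])>9];print(r,e,end=" ")
print()
for r in(228,232,236,240,244,248):print(r,fr(ray(K,T,[320,r],p[2]+.0338)))
E
```

```text
toe [[-2.1, -0.4]] cams [0.5052 0.0642 0.3321]
174 [282, 284, 291, 364] 178 [280, 281, 283, 290, 365] 182 [280, 281, 283, 289, 365, 366] 186 [279, 280, 284, 287, 288, 349, 366] 190 [278, 350, 351, 365, 366] 194 [277, 278, 281, 351, 352, 365] 198 [277, 284, 353, 364, 365] 202 [276] 206 [275, 356] 210 [275] 214 [359] 218 [275] 222 [277, 362] 226 [276, 277] 230 [275] 234 [] 238 [] 242 [367, 370, 371] 246 [367, 371] 250 [367] 254 [366, 367] 258 [366] 262 [366, 367] 266 [275, 364, 365, 366, 368] 270 [275, 276, 362, 364, 369, 370] 274 [276, 360, 361, 363, 364, 370, 371] 278 [276, 277, 359, 363, 364, 366, 370] 282 [276, 277, 358, 363, 364, 370] 286 [276, 277, 356, 357, 363] 290 [277, 355, 362, 363] 294 [277, 278, 349, 350, 362, 363] 298 [275, 277, 278, 348, 362, 363] 302 [275, 277, 278, 343, 362] 306 [278, 333, 361, 362] 
228 [[-1.7, 4.5]]
232 [[-1.7, 2.7]]
236 [[-1.7, 0.8]]
240 [[-1.7, -1.0]]
244 [[-1.7, -2.9]]
248 [[-1.7, -4.8]]
```

Wedge is now upright within 0.01 rad, toe front edge at y = −0.4. Shifting it forward and lowering into the gap mouth.

>>> {"method": "step_arm", "body": {"rows": [[[0.1,0.04,0],[0,0,0],30],[[0.18,0.07,0],[0,0,0],30],[[0.18,0.07,0],[0,0,0],30],[[0.21,0.07,0.4],[0,0,0],30],[[0.24,0.07,0.9],[0,0,0],30],[[0.27,0.07,1.4],[0,0,0],30],[[0.29,0.07,1.8],[0,0,0],30],[[0.295,0.07,1.88],[0,0,0],30],[[0.295,0.07,1.88],[0,0,0],30],[[0.295,0.07,1.88],[0,0,0],30]]}}

```text
t: 20.75
eef_pos: [0.5159, -0.0123, 0.1369]
eef_rot: [-3.136, 0.06, 1.701]
force: [0.3, 0.5, -2.5]
opening: 0.0386
finger_force: 90.5
```

```bash
python3 - <<'E'
from h import *
s=env.observe();p=s["eef_pos"];print(s["t"],p,s["eef_rot"],fr(p),s["force"]);K,T=cam("wrist",s);im=env.camera("wrist");cv2.imwrite("pics/w11.png",im)
g=im.astype(int).sum(2)
for c in(312,328):print([(r,int(g[r-1,c]),int(g[r,c]),fr(ray(K,T,[c,r],.118))[0][1]) for r in range(110,240) if abs(g[r,c]-g[r-1,c])>35])
E
```

```text
20.75 [ 0.51588879 -0.01233538  0.13688133] [-3.13571479  0.05977706  1.70116696] [[-0.7, -21.2]] [ 0.33176374  0.48236138 -2.4785565 ]
[(112, 434, 385, 52.5), (115, 366, 420, 51.0), (150, 395, 355, 32.3), (151, 355, 286, 31.7), (152, 286, 222, 31.2), (167, 260, 335, 22.6), (192, 296, 245, 7.6), (193, 245, 149, 7.0), (195, 130, 225, 5.7)]
[(110, 431, 282, 53.5), (111, 282, 216, 53.0), (114, 187, 334, 51.5), (115, 334, 421, 51.0), (116, 421, 458, 50.5), (150, 395, 353, 32.3), (151, 353, 287, 31.8), (152, 287, 222, 31.2), (167, 269, 345, 22.6), (192, 291, 246, 7.6), (193, 246, 141, 7.0), (194, 141, 205, 6.4)]
```

>>> {"method": "step_arm", "body": {"rows": [[[0.005,0,0.08],[0,0,0],30],[[0.01,0,0.16],[0,0,0],30],[[0.018,0,0.24],[0,0,0],30],[[0.018,0,0.3],[0,0,0],30],[[0.05,0,0.36],[0,0,0],30],[[0.08,0,0.42],[0,0,0],30],[[0.11,0,0.48],[0,0,0],30],[[0.13,0,0.54],[0,0,0],30],[[0.14,0,0.58],[0,0,0],30],[[0.14,0,0.58],[0,0,0],30]], "force": 110}}

```text
t: 21.63
eef_pos: [0.5182, -0.0078, 0.1236]
eef_rot: [3.14, 0.058, 1.701]
force: [-1.6, 7.1, 13.5]
opening: 0.0385
finger_force: 114.7
```

```bash
python3 - <<'E'
from h import *
s=env.observe();p=s["eef_pos"];print(s["t"],p,s["eef_rot"],fr(p),s["force"],s["wrist_torque"])
E
```

```text
21.6333 [ 0.51820268 -0.0078364   0.12361536] [3.14001064 0.05777146 1.7009651 ] [[2.2, -17.1]] [-1.63550605  7.13540587 13.50517123] [1.40951178 0.40130087 0.09853077]
```

>>> {"method": "step_arm", "body": {"rows": [[[0.02,0,0.05],[0,0,0],30],[[0.03,0,0.1],[0,0,0],30],[[0.05,0,0.15],[0,0,0],30],[[0.06,0,0.2],[0,0,0],30],[[0.08,0,0.25],[0,0,0],30],[[0.09,0,0.3],[0,0,0],30],[[0.09,0,0.3],[0,0,0],30],[[0.09,0,0.3],[0,0,0],30],[[0.09,0,0.3],[0,0,0],30],[[0.09,0,0.3],[0,0,0],30]], "force": 110}}

```text
t: 22.47
eef_pos: [0.5198, -0.0066, 0.117]
eef_rot: [3.136, 0.061, 1.701]
force: [-1.9, 6.0, 19.8]
opening: 0.0386
finger_force: 115.6
```

```bash
python3 - <<'E'
from h import *
s=env.observe();p=s["eef_pos"];print(s["t"],p,s["eef_rot"],fr(p),s["force"],s["wrist_torque"]);K,T=cam("wrist",s);im=env.camera("wrist");cv2.imwrite("pics/w12.png",im)
g=im.astype(int).sum(2)
for c in(312,328):print([(r,int(g[r-1,c]),int(g[r,c]),fr(ray(K,T,[c,r],.118))[0][1],fr(ray(K,T,[c,r],.082))[0][1]) for r in range(95,240) if abs(g[r,c]-g[r-1,c])>35])
E
```

```text
22.4667 [ 0.51981983 -0.00660355  0.11702888] [3.13577163 0.06073506 1.70091996] [[4.0, -16.1]] [-1.89613868  6.02523153 19.82011586] [0.86176105 0.44374847 0.10182807]
[(117, 426, 387, 56.6, 53.9), (120, 359, 408, 55.3, 52.2), (121, 408, 456, 54.8, 51.6), (159, 382, 330, 36.8, 28.8), (160, 330, 265, 36.3, 28.2), (161, 265, 202, 35.8, 27.6), (162, 202, 246, 35.3, 26.9), (208, 262, 209, 10.8, -4.0)]
[(100, 204, 285, 64.1, 63.3), (101, 285, 396, 63.7, 62.8), (121, 418, 457, 54.8, 51.6), (159, 381, 326, 36.8, 28.8), (160, 326, 258, 36.3, 28.2), (161, 258, 202, 35.8, 27.6), (162, 202, 255, 35.3, 26.9), (179, 268, 323, 26.6, 15.9), (207, 289, 242, 11.4, -3.3), (208, 242, 183, 10.8, -4.0)]
```

Pressing a little harder and holding, then checking that it has stopped moving.

>>> {"method": "step_arm", "body": {"rows": [[[0.01,0,0.05],[0,0,0],30],[[0.02,0,0.1],[0,0,0],30],[[0.03,0,0.15],[0,0,0],30],[[0.03,0,0.2],[0,0,0],30],[[0.03,0,0.2],[0,0,0],30],[[0.03,0,0.2],[0,0,0],30],[[0.03,0,0.2],[0,0,0],30],[[0.03,0,0.2],[0,0,0],30],[[0.03,0,0.2],[0,0,0],30],[[0.03,0,0.2],[0,0,0],30]]}}

```text
t: 23.35
eef_pos: [0.5206, -0.0064, 0.1115]
eef_rot: [3.134, 0.062, 1.701]
force: [-0.6, 6.2, 20.8]
opening: 0.0386
finger_force: 115.7
```

>>> {"method": "step_arm", "body": {"rows": [[[0,0,0],[0,0,0],30],[[0,0,0],[0,0,0],30],[[0,0,0],[0,0,0],30],[[0,0,0],[0,0,0],30],[[0,0,0],[0,0,0],30],[[0,0,0],[0,0,0],30],[[0,0,0],[0,0,0],30],[[0,0,0],[0,0,0],30],[[0,0,0],[0,0,0],30],[[0,0,0],[0,0,0],30]]}}

```text
t: 24.18
eef_pos: [0.5206, -0.0063, 0.1115]
eef_rot: [3.134, 0.062, 1.701]
force: [0.2, 6.3, 21.0]
opening: 0.0385
finger_force: 115.7
```

```bash
python3 - <<'E'
from h import *
s=env.observe();p=s["eef_pos"];print(s["t"],p,s["eef_rot"],fr(p),s["force"],s["wrist_torque"]);K,T=cam("wrist",s);im=env.camera("wrist");cv2.imwrite("pics/w13.png",im)
g=im.astype(int).sum(2)
for c in(285,300,312,328,350):print(c,[(r,int(g[r-1,c]),int(g[r,c]),fr(ray(K,T,[c,r],.118))[0][1],fr(ray(K,T,[c,r],.082))[0][1]) for r in range(70,240) if abs(g[r,c]-g[r-1,c])>35])
im=env.camera("side");cv2.imwrite("pics/side1.png",im);sc=env.camera("scene");cv2.imwrite("pics/scene1.png",sc)
f=lambda x,y,z:np.r_[c0+ex*x+ey*y,z]
K,T=cam("side");g=cv2.imread("pics/side0.png").astype(int)
q=proj(K,T,[f(-.055,.0882,.082),f(.055,.0882,.082),f(0,.03,.082)]).round(1);print(q.tolist())
for c in(300,312):print(c,[(r,int(im[r,c].astype(int).sum())) for r in range(185,215)])
E
```

```text
24.1833 [ 0.52058393 -0.00632763  0.11152277] [3.13370468 0.06163143 1.70079249] [[4.8, -15.9]] [ 0.17866765  6.26234866 20.98176277] [0.77887702 0.08258172 0.06914365]
285 [(87, 430, 305, 69.7, 70.3), (88, 305, 204, 69.3, 69.8), (97, 201, 332, 65.6, 65.2), (98, 332, 392, 65.2, 64.6), (122, 411, 459, 55.1, 51.7), (161, 392, 352, 37.3, 29.0), (162, 352, 291, 36.8, 28.4), (163, 291, 229, 36.3, 27.8), (164, 229, 167, 35.8, 27.2), (165, 167, 243, 35.3, 26.6), (183, 256, 320, 26.4, 15.2), (212, 311, 221, 11.1, -4.3), (213, 221, 152, 10.6, -5.0)]
300 [(70, 259, 215, 76.4, 78.8), (94, 210, 422, 66.9, 66.7), (95, 422, 460, 66.5, 66.2), (118, 431, 384, 56.8, 53.9), (121, 361, 401, 55.5, 52.3), (122, 401, 454, 55.1, 51.7), (161, 390, 346, 37.3, 29.0), (162, 346, 283, 36.8, 28.4), (163, 283, 224, 36.3, 27.8), (183, 259, 328, 26.4, 15.2), (212, 296, 218, 11.1, -4.3)]
312 [(92, 190, 428, 67.7, 67.8), (93, 428, 482, 67.3, 67.3), (118, 425, 369, 56.8, 53.9), (121, 359, 402, 55.5, 52.3), (122, 402, 458, 55.1, 51.7), (161, 388, 340, 37.2, 29.0), (162, 340, 277, 36.8, 28.4), (163, 277, 217, 36.3, 27.8
[... 801 characters left out ...]
31), (187, 386), (188, 338), (189, 227), (190, 110), (191, 89), (192, 65), (193, 68), (194, 81), (195, 200), (196, 490), (197, 591), (198, 604), (199, 559), (200, 451), (201, 371), (202, 373), (203, 369), (204, 370), (205, 368), (206, 370), (207, 370), (208, 372), (209, 371), (210, 375), (211, 370), (212, 339), (213, 313), (214, 297)]
312 [(185, 83), (186, 105), (187, 263), (188, 379), (189, 398), (190, 369), (191, 351), (192, 350), (193, 352), (194, 348), (195, 348), (196, 362), (197, 383), (198, 412), (199, 442), (200, 364), (201, 255), (202, 252), (203, 256), (204, 254), (205, 256), (206, 269), (207, 270), (208, 273), (209, 264), (210, 255), (211, 231), (212, 226), (213, 224), (214, 227)]
```

```bash
python3 - <<'E'
import cv2,numpy as np
for n in("w10","w11","w12","w13"):
    g=cv2.imread(f"pics/{n}.png").astype(int).sum(2)
    for r in(230,242,250,258):print(n,r,[(k,int(g[r,k])) for k in list(range(262,285))+list(range(356,382)) if abs(g[r,k]-g[r,k-1])>22])
a,b=[cv2.imread(f"pics/{n}.png") for n in("w11","w13")]
# rigid tracking of wedge texture patch
for n in("w12","w13"):
    b=cv2.imread(f"pics/{n}.png");t=cv2.imread("pics/w10.png")[245:290,290:345];m=cv2.matchTemplate(b,t,cv2.TM_CCOEFF_NORMED);print(n,cv2.minMaxLoc(m)[1::2])
E
```

```text
w10 230 [(262, 275), (263, 322), (274, 293), (275, 136), (365, 302)]
w10 242 [(263, 328), (270, 169), (370, 325), (381, 326)]
w10 250 [(266, 84), (267, 268), (269, 152), (373, 147), (374, 60), (380, 87), (381, 239)]
w10 258 [(264, 267), (272, 152), (376, 167), (377, 88)]
w11 230 [(266, 182), (275, 124), (365, 162), (372, 189), (373, 292)]
w11 242 [(264, 179), (270, 149), (370, 297)]
w11 250 [(266, 69), (267, 266), (269, 154), (373, 143), (374, 56), (380, 91), (381, 225)]
w11 258 [(264, 262), (272, 153), (376, 165), (377, 89)]
w12 230 [(262, 106), (365, 200), (371, 292)]
w12 242 [(270, 263), (271, 152), (370, 161), (371, 298)]
w12 250 [(266, 26), (267, 249), (270, 151), (373, 72), (374, 48), (380, 122), (381, 218)]
w12 258 [(263, 105), (264, 247), (270, 245), (273, 221), (274, 150), (375, 248), (376, 96)]
w13 230 [(365, 221), (369, 256), (370, 297)]
w13 242 [(270, 260), (272, 196), (273, 119), (370, 200), (372, 306)]
w13 250 [(267, 247), (268, 149), (372, 248), (373, 67), (380, 123), (381, 217)]
w13 258 [(262, 36), (263, 69), (264, 247), (271, 148), (376, 96)]
w12 (0.9949876666069031, (290, 245))
w13 (0.9949629902839661, (290, 245))
```

```bash
python3 - <<'E'
from h import *
f=lambda x,y,z:np.r_[c0+ex*x+ey*y,z]
K,T=cam("wrist",pickle.load(open("pics/w2.pkl","rb")));print("foot rear",fr(ray(K,T,np.array([[195,467],[362,450]])/4+[270,150],.038)))
K,T=cam("wrist",pickle.load(open("pics/w5.pkl","rb")));print("foot rear after lock",fr(ray(K,T,np.array([[295,115],[393,94]])/1.5+[120,0],.038)),"knob",fr(ray(K,T,np.array([[338,3]])/1.5+[120,0],.079)))
for n in("side","scene"):
    K,T=cam(n)
    for k in("0","1"):
        im=cv2.imread(f"pics/{n}{k}.png").astype(np.float32)
        for x in(-.022,.022,.027):
            ys=np.arange(-.165,-.085,.004);q=proj(K,T,[f(x,y,.038) for y in ys]).astype(np.float32)
            v=cv2.remap(im,q[:,0].reshape(1,-1),q[:,1].reshape(1,-1),cv2.INTER_LINEAR)[0]
            print(n,k,x,q[0].round(),[(int(round(y*1000)),int(a[2]),int(a[0])) for y,a in zip(ys,v)])
E
```

```text
foot rear [[-29.6, -149.7], [29.5, -150.6]]
foot rear after lock [[-29.2, -136.7], [28.9, -136.5]] knob [[-0.7, -97.8]]
side 0 -0.022 [318. 254.] [(-165, 110, 67), (-161, 92, 44), (-157, 88, 41), (-153, 93, 44), (-149, 97, 47), (-145, 89, 43), (-141, 88, 42), (-137, 90, 44), (-133, 92, 45), (-129, 91, 44), (-125, 89, 43), (-121, 89, 42), (-117, 104, 48), (-113, 141, 69), (-109, 160, 81), (-105, 151, 74), (-101, 130, 62), (-97, 123, 60), (-93, 132, 64), (-89, 115, 56)]
side 0 0.022 [332. 251.] [(-165, 117, 73), (-161, 90, 45), (-157, 77, 35), (-153, 101, 46), (-149, 140, 67), (-145, 152, 73), (-141, 151, 73), (-137, 150, 74), (-133, 143, 69), (-129, 136, 66), (-125, 139, 67), (-121, 146, 70), (-117, 152, 74), (-113, 149, 76), (-109, 121, 70), (-105, 40, 28), (-101, 12, 14), (-97, 20, 19), (-93, 23, 25), (-89, 44, 45)]
side 0 0.027 [333. 250.] [(-165, 177, 120), (-161, 155, 101), (-157, 128, 76), (-153, 129, 71), (-149, 155, 84), (-145, 163, 86), (-141, 164, 85), (-137, 164, 88), (-133, 165, 88), (-129, 166, 88), (-125, 167, 90), (-121, 169, 92), (-117, 168, 91), (-113, 161, 86), (-109
[... 2634 characters left out ...]
(-165, 113, 77), (-161, 114, 76), (-157, 115, 78), (-153, 110, 75), (-149, 105, 73), (-145, 105, 72), (-141, 104, 70), (-137, 118, 68), (-133, 126, 67), (-129, 130, 68), (-125, 125, 65), (-121, 127, 66), (-117, 130, 68), (-113, 129, 67), (-109, 130, 68), (-105, 130, 68), (-101, 132, 68), (-97, 130, 68), (-93, 129, 69), (-89, 130, 68)]
scene 1 0.027 [263. 173.] [(-165, 141, 92), (-161, 145, 93), (-157, 147, 93), (-153, 144, 92), (-149, 134, 86), (-145, 116, 77), (-141, 108, 72), (-137, 116, 68), (-133, 126, 67), (-129, 127, 67), (-125, 125, 66), (-121, 127, 66), (-117, 128, 67), (-113, 128, 68), (-109, 127, 68), (-105, 128, 67), (-101, 127, 67), (-97, 125, 67), (-93, 124, 64), (-89, 128, 66)]
```

```bash
python3 - <<'E'
from h import *
f=lambda x,y,z:np.r_[c0+ex*x+ey*y,z]
for n in("w2","w4","w5"):
    K,T=cam("wrist",pickle.load(open(f"pics/{n}.pkl","rb")));im=cv2.imread(f"pics/{n}.png").astype(np.float32)
    for z,xs,r in((.038,(-.02,.02,.025),(-.16,-.12)),(.018,(-.05,.05),(-.2,-.17))):
        for x in xs:
            ys=np.arange(*r,.0005);q=proj(K,T,[f(x,y,z) for y in ys]).astype(np.float32)
            v=cv2.remap(im,q[:,0].reshape(1,-1),q[:,1].reshape(1,-1),cv2.INTER_LINEAR)[0];s=v[:,2]/(v[:,0]+8)
            v=cv2.GaussianBlur(s.reshape(1,-1).astype(np.float32),(1,9),0)[0] if 0 else np.convolve(s,np.ones(5)/5,"same")
            g=np.gradient(v)[4:-4];i=np.argsort(-abs(g))[:1]+4;print(n,z,x,"edge",ys[i].round(4),"q",q[i[0]].round(),[round(float(a),2) for a in v[4:-4:8]])
E
```

```text
w2 0.038 -0.02 edge [-0.134] q [324. 256.] [1.68, 1.55, 2.22, 2.02, 1.99, 2.03, 1.26, 0.54, 0.56, 0.65]
w2 0.038 0.02 edge [-0.14] q [353. 257.] [1.67, 1.51, 2.2, 2.41, 2.3, 0.5, 0.55, 0.63, 0.63, 0.54]
w2 0.038 0.025 edge [-0.14] q [357. 256.] [1.67, 1.7, 2.21, 2.49, 2.44, 0.57, 0.57, 0.67, 0.59, 0.53]
w2 0.018 -0.05 edge [-0.1845] q [308. 282.] [1.03, 1.03, 1.01, 1.05, 1.65, 1.69, 1.7]
w2 0.018 0.05 edge [-0.1845] q [374. 274.] [1.02, 1.02, 1.03, 1.07, 1.69, 1.69, 1.66]
w4 0.038 -0.02 edge [-0.135] q [293. 217.] [1.69, 1.65, 1.65, 1.59, 1.56, 1.55, 2.35, 2.48, 2.44, 2.47]
w4 0.038 0.02 edge [-0.135] q [328. 221.] [1.7, 1.68, 1.68, 1.64, 1.55, 1.54, 2.25, 2.44, 2.42, 2.46]
w4 0.038 0.025 edge [-0.1345] q [333. 221.] [1.69, 1.69, 1.69, 1.68, 1.7, 1.71, 2.35, 2.56, 2.55, 2.51]
w4 0.018 -0.05 edge [-0.184] q [266. 245.] [1.03, 1.03, 0.99, 1.02, 1.67, 1.69, 1.68]
w4 0.018 0.05 edge [-0.1845] q [346. 254.] [1.02, 1.02, 1.01, 1.04, 1.7, 1.69, 1.68]
w5 0.038 -0.02 edge [-0.135] q [327.  72.] [1.57, 1.55, 1.57, 1.57, 1.55, 1.67, 2.45, 2.51, 2.51, 2.53]
w5 0.038 0.02 edge [-0.1355] q [372.  64.] [1.68, 1.67, 1.54, 1.54, 1.54, 1.6, 2.34, 2.45, 2.41, 2.44]
w5 0.038 0.025 edge [-0.136] q [378.  63.] [1.69, 1.67, 1.68, 1.69, 1.68, 1.75, 2.5, 2.54, 2.58, 2.51]
w5 0.018 -0.05 edge [-0.1845] q [306. 134.] [1.01, 0.97, 0.97, 1.02, 1.69, 1.69, 1.69]
w5 0.018 0.05 edge [-0.1845] q [405. 114.] [1.02, 0.98, 0.97, 1.01, 1.7, 1.69, 1.67]
```

Compared with the first side and scene views, the stop has moved 12.0 mm, but it had moved about 16 mm when locked. Pressing with 21 N pushed the locked stop back about 4 mm, right at the tolerance. I'll mend it: take the wedge out along the cheek, put it back in the rack, pull the stop forward again, and refit the wedge with less force.

>>> {"method": "step_arm", "body": {"rows": [[[-0.04,0,-0.1],[0,0,0],30],[[-0.08,0,-0.2],[0,0,0],30],[[-0.13,0,-0.3],[0,0,0],30],[[-0.17,0,-0.4],[0,0,0],30],[[-0.21,0,-0.6],[0,0,0],30],[[-0.23,0,-1],[0,0,0],30],[[-0.27,0,-1.6],[0,0,0],30],[[-0.31,0,-2.4],[0,0,0],30],[[-0.36,0,-3.2],[0,0,0],30],[[-0.36,0,-3.6],[0,0,0],30]]}}

```text
t: 25.17
eef_pos: [0.5177, -0.0116, 0.217]
eef_rot: [3.142, 0.063, 1.7]
force: [0.5, -0.8, -0.1]
opening: 0.0386
finger_force: 112.6
```

```bash
python3 - <<'E'
from h import *
s=env.observe();p=s["eef_pos"];print(s["t"],p,s["eef_rot"],fr(p),s["force"]);K,T=cam("wrist",s);im=env.camera("wrist");cv2.imwrite("pics/w14.png",im);pickle.dump(s,open("pics/w14.pkl","wb"))
g=im.astype(int).sum(2)
for c in(300,328,345):print(c,[(r,int(g[r-1,c]),int(g[r,c]),fr(ray(K,T,[c,r],.118))[0][1],fr(ray(K,T,[c,r],.082))[0][1]) for r in range(40,210) if abs(g[r,c]-g[r-1,c])>35])
E
```

```text
25.1667 [ 0.5177407  -0.01163874  0.21700809] [3.14158664 0.06266777 1.70027702] [[1.3, -20.8]] [ 0.47031778 -0.8430525  -0.08035218]
300 [(63, 382, 318, 83.5, 86.6), (64, 318, 249, 82.8, 85.9), (65, 249, 198, 82.1, 85.1), (66, 198, 330, 81.4, 84.3), (67, 330, 414, 80.7, 83.5), (83, 430, 379, 69.5, 70.5), (84, 379, 249, 68.8, 69.7), (85, 249, 197, 68.0, 68.9), (88, 214, 364, 65.9, 66.4), (89, 364, 423, 65.1, 65.5), (105, 416, 457, 53.3, 51.9), (131, 385, 309, 33.1, 28.6), (132, 309, 216, 32.3, 27.7), (139, 268, 310, 26.6, 21.1), (158, 275, 152, 10.7, 2.8), (159, 152, 93, 9.8, 1.8), (173, 114, 199, -2.5, -12.4)]
328 [(63, 379, 313, 83.4, 86.6), (64, 313, 239, 82.8, 85.8), (65, 239, 187, 82.1, 85.0), (68, 179, 249, 80.0, 82.7), (69, 249, 395, 79.3, 81.9), (76, 430, 337, 74.4, 76.2), (77, 337, 224, 73.7, 75.4), (92, 212, 349, 62.9, 63.0), (93, 349, 417, 62.2, 62.2), (105, 398, 455, 53.3, 51.9), (131, 381, 303, 33.1, 28.6), (132, 303, 214, 32.3, 27.6), (133, 214, 258, 31.5, 26.7), (139, 276, 328, 26.6, 21.1), (158, 263, 144, 10.6, 2.7), (159, 144, 92, 9.8, 1.8), (172, 98, 138, -1.6, -11.4), (173, 138, 204, -2.5, -12.4)]
345 [(83, 398, 320, 69.4, 70.5), (84, 320, 229, 68.7, 69.7), (85, 229, 188, 68.0, 68.8), (86, 188, 421, 67.3, 68.0), (87, 421, 476, 66.6, 67.2), (131, 415, 332, 33.1, 28.6), (132, 332, 223, 32.2, 27.6), (133, 223, 170, 31.4, 26.7), (136, 199, 252, 29.0, 23.9), (139, 262, 325, 26.6, 21.1), (157, 302, 266, 11.5, 3.7), (158, 266, 148, 10.6, 2.7), (159, 148, 96, 9.8, 1.7), (162, 97, 168, 7.2, -1.2)]
```

>>> {"method": "step_arm", "body": {"rows": [[[-1,-0.2,0],[0,0.01,0.03],30],[[-2.2,-0.5,0],[0,0.02,0.06],30],[[-3.4,-0.8,0],[0,0.03,0.09],30],[[-4.6,-1.0,0],[0,0.04,0.13],30],[[-5.8,-1.3,0],[0,0.05,0.16],30],[[-6.8,-1.5,0],[0,0.06,0.19],30],[[-7.3,-1.59,0],[0,0.06,0.193],30],[[-7.3,-1.59,0],[0,0.06,0.193],30],[[-7.3,-1.59,0],[0,0.06,0.193],30],[[-7.3,-1.59,0],[0,0.06,0.193],30]]}}

```text
t: 26.05
eef_pos: [0.497, -0.2326, 0.2251]
eef_rot: [-3.141, -0.001, 1.509]
force: [-0.5, -0.1, -1.5]
opening: 0.0384
finger_force: 112.7
```

```bash
cat > foot.py <<'E'
from h import *
f=lambda x,y,z:np.r_[c0+ex*x+ey*y,z]
def edge(n):
    K,T=cam("wrist",pickle.load(open(f"pics/{n}.pkl","rb")));im=cv2.imread(f"pics/{n}.png").astype(np.float32);out=[]
    for z,xs,r in((.038,(-.025,-.02,.02,.025),(-.16,-.12)),(.018,(-.05,.05),(-.2,-.17))):
        for x in xs:
            ys=np.arange(*r,.0005);q=proj(K,T,[f(x,y,z) for y in ys]).astype(np.float32)
            v=cv2.remap(im,q[:,0].reshape(1,-1),q[:,1].reshape(1,-1),cv2.INTER_LINEAR)[0];s=v[:,2]/(v[:,0]+8)
            t=2.0 if z==.038 else 1.35;i=np.argmax(s>t);out.append(round(float(ys[i]*1000),1))
    print(n,out)
E
python3 - <<'E'
from foot import *
s=env.observe();p=s["eef_pos"];print(s["t"],p,s["eef_rot"],fr(p),s["force"]);im=env.camera("wrist");cv2.imwrite("pics/w15.png",im);pickle.dump(s,open("pics/w15.pkl","wb"))
for n in("w1","w2","w4","w5","w15"):edge(n)
im=env.camera("side");cv2.imwrite("pics/side2.png",im);sc=env.camera("scene");cv2.imwrite("pics/scene2.png",sc)
for n in("side","scene"):
    K,T=cam(n)
    for k in "012":
        im=cv2.imread(f"pics/{n}{k}.png").astype(np.float32);o=[]
        for x in(.02,.022,.025):
            ys=np.arange(-.16,-.12,.0005);q=proj(K,T,[f(x,y,.038) for y in ys]).astype(np.float32)
            v=cv2.remap(im,q[:,0].reshape(1,-1),q[:,1].reshape(1,-1),cv2.INTER_LINEAR)[0];s=v[:,2]/(v[:,0]+8)
            o.append((round(float(ys[np.argmax(s>1.75)]*1000),1),round(float(ys[np.argmax(np.gradient(np.convolve(v[:,2],np.ones(7)/7,'same'))[6:-6])+6]*1000),1)))
        print(n,k,o)
E
```

```text
26.05 [ 0.49702178 -0.23258412  0.22509313] [-3.14056872e+00 -9.63471259e-04  1.50886987e+00] [[-47.9, -237.2]] [-0.52591322 -0.13055204 -1.46912765]
w1 [-152.0, -152.0, -151.0, -151.5, -184.5, -184.5]
w2 [-150.0, -150.5, -150.5, -150.5, -184.0, -184.0]
w4 [-134.5, -135.0, -134.5, -134.5, -184.0, -184.0]
w5 [-135.5, -135.5, -135.5, -136.5, -184.0, -184.5]
w15 [-139.5, -139.5, -140.0, -139.5, -184.0, -184.5]
side 0 [(-160.0, -151.5), (-159.0, -152.0), (-152.0, -152.5)]
side 1 [(-148.5, -140.0), (-147.5, -140.0), (-142.0, -140.5)]
side 2 [(-143.5, -139.5), (-143.5, -140.0), (-141.0, -140.5)]
scene 0 [(-160.0, -150.0), (-145.0, -149.0), (-141.0, -148.5)]
scene 1 [(-160.0, -138.5), (-160.0, -137.5), (-160.0, -138.5)]
scene 2 [(-160.0, -137.5), (-160.0, -137.0), (-160.0, -138.0)]
```

Confirmed: the foot's rear edge went from −135.6 (locked) to −139.6. Putting the wedge back in its pocket along the path it came out.

>>> {"method": "step_arm", "body": {"rows": [[[-0.7,0.02,0],[0,0,0],30],[[-1.6,0.06,0],[0,0,0],30],[[-2.6,0.1,0],[0,0,0],30],[[-3.4,0.13,0],[0,0,0],30],[[-3.98,0.14,0],[0,0,0],30],[[-3.98,0.14,0],[0,0,0],30],[[-3.98,0.14,0.8],[0,0,0],30],[[-3.98,0.14,1.6],[0,0,0],30],[[-3.98,0.14,2.2],[0,0,0],30],[[-3.98,0.14,2.2],[0,0,0],30]]}}

```text
t: 27.03
eef_pos: [0.4918, -0.3497, 0.1545]
eef_rot: [-3.135, -0.006, 1.509]
force: [-0.9, 0.6, -2.3]
opening: 0.0385
finger_force: 112.7
```

>>> {"method": "step_arm", "body": {"rows": [[[0,0,0],[0,0,0],30],[[0,0,0],[0,0,0],30],[[0,0,0],[0,0,0],30],[[0,0,0],[0,0,0],30],[[0,0,0],[0,0,0],30],[[0,0,0],[0,0,0],30],[[0,0,0],[0,0,0],30],[[0,0,0],[0,0,0],30],[[0,0,0],[0,0,0],30],[[0,0,0],[0,0,0],30]]}}

```text
t: 27.87
eef_pos: [0.4938, -0.3532, 0.1598]
eef_rot: [-3.142, -0.0, 1.508]
force: [0.6, 0.1, -1.7]
opening: 0.0384
finger_force: 112.7
```

>>> {"method": "step_arm", "body": {"rows": [[[0.043,0,0.5],[0,0,0],30],[[0.043,0,1.0],[0,0,0],30],[[0.043,0,1.4],[0,0,0],30],[[0.043,0,1.7],[0,0,0],30],[[0.043,0,2.0],[0,0,0],30],[[0.043,0,2.2],[0,0,0],30],[[0.043,0,2.4],[0,0,0],30],[[0.043,0,2.5],[0,0,0],30],[[0.043,0,2.57],[0,0,0],30],[[0.043,0,2.57],[0,0,0],30]]}}

```text
t: 28.7
eef_pos: [0.4939, -0.3519, 0.0826]
eef_rot: [-3.141, -0.0, 1.508]
force: [0.3, 0.3, -1.0]
opening: 0.0383
finger_force: 112.7
```

>>> {"method": "step_arm", "body": {"rows": [[[0,0,0.03],[0,0,0],30],[[0,0,0.03],[0,0,0],42],[[0,0,0.03],[0,0,0],55],[[0,0,0.03],[0,0,0],70],[[0,0,0.03],[0,0,0],75],[[0,0,-0.6],[0,0,0],75],[[0,0,-1.6],[0,0,0],75],[[0,0,-2.8],[0,0,0],75],[[0,0,-3.8],[0,0,0],75],[[0,0,-3.8],[0,0,0],75]], "force": 80}}

```text
t: 29.53
eef_pos: [0.497, -0.3547, 0.2059]
eef_rot: [3.131, 0.009, 1.508]
force: [0.9, -0.2, 1.1]
opening: 0.0751
finger_force: 0.0
```

```bash
python3 - <<'E'
from foot import *
s=env.observe();p=s["eef_pos"];print(s["t"],p,s["eef_rot"],s["force"],s["opening"]);im=env.camera("wrist");cv2.imwrite("pics/w16.png",im);pickle.dump(s,open("pics/w16.pkl","wb"));K,T=cam("wrist",s)
g=im.astype(int).sum(2);n=np.array([.063,.998]);e=np.array([.998,-.063]);o=np.array([.4964,-.3019])
for r in range(160,270,8):print(r,[(k,int(g[r,k])) for k in range(275,365) if abs(g[r,k]-g[r,k-1])>30])
print([(r,int(g[r,298:338].mean())) for r in range(150,275,3)])
q=proj(K,T,[np.r_[o+e*a+n*b,.115] for a,b in((-.02,-.02675),(.02,-.02675),(.02,-.0857),(-.02,-.0857))]);print(q.round(1).tolist())
y=1.508;t=c0+ey*(-.0965);d=t-p[:2];print(t,d@[np.cos(y),np.sin(y)]/.03,d@[np.sin(y),-np.cos(y)]/.03)
E
```

```text
29.5333 [ 0.49703253 -0.35466538  0.20590767] [3.13054663 0.0088784  1.50779218] [ 0.91581154 -0.18833119  1.14864735] 0.0751242774965783
160 [(277, 230), (278, 94), (284, 56), (293, 115), (334, 95), (351, 301), (352, 393)]
168 [(277, 323), (278, 109), (286, 47), (290, 105), (291, 141), (335, 221), (336, 103), (351, 398)]
176 [(278, 118), (286, 52), (289, 128), (336, 238), (337, 104), (350, 153), (351, 410)]
184 [(278, 157), (279, 95), (286, 55), (289, 106), (290, 155), (336, 184), (337, 98), (350, 225), (351, 422)]
192 [(278, 329), (279, 107), (290, 159), (336, 160), (337, 98), (350, 328), (351, 434)]
200 [(279, 171), (280, 94), (290, 172), (336, 161), (338, 93), (349, 145), (350, 401)]
208 [(279, 240), (280, 102), (291, 189), (336, 109), (349, 213), (350, 407)]
216 [(280, 236), (336, 212), (343, 397)]
224 [(281, 240), (336, 205), (341, 405)]
232 [(290, 229), (335, 340), (336, 418)]
240 [(290, 239), (322, 398)]
248 [(290, 224), (321, 409)]
256 [(290, 226), (321, 419)]
264 [(290, 228), (319, 428)]
[(150, 59), (153, 123), (156, 127), (159, 130), (162, 167), (165, 231), (168, 224), (171, 218), (174, 214), (177, 213), (180, 213), (183, 211), (186, 212), (189, 214), (192, 215), (195, 215), (198, 216), (201, 215), (204, 217), (207, 218), (210, 224), (213, 226), (216, 228), (219, 232), (222, 238), (225, 247), (228, 271), (231, 275), (234, 281), (237, 287), (240, 294), (243, 300), (246, 299), (249, 299), (252, 302), (255, 300), (258, 298), (261, 308), (264, 306), (267, 307), (270, 407), (273, 413)]
[[289.4, 172.2], [337.2, 172.1], [335.9, 236.3], [291.6, 236.5]]
[ 0.52630969 -0.08688572] 8.969638246679715 0.41383100971861414
```

>>> {"method": "step_arm", "body": {"rows": [[[1,0.06,0],[0,0,-0.05],75],[[2.2,0.14,0],[0,0,-0.1],60],[[3.4,0.2,0],[0,0,-0.15],50],[[4.6,0.28,0],[0,0,-0.2],50],[[5.8,0.35,0],[0,0,-0.25],50],[[7,0.43,0],[0,0,-0.3],50],[[8,0.5,0],[0,0,-0.332],50],[[8.77,0.54,0],[0,0,-0.332],50],[[8.77,0.54,0],[0,0,-0.332],50],[[8.77,0.54,1],[0,0,-0.332],50]]}}

```text
t: 30.42
eef_pos: [0.5303, -0.0903, 0.1721]
eef_rot: [3.132, 0.006, 1.842]
force: [1.5, 0.1, 0.2]
opening: 0.0501
finger_force: 0.0
```

>>> {"method": "step_arm", "body": {"rows": [[[0,0,0.3],[0,0,0],50],[[0,0,0.5],[0,0,0],50],[[0,0,0.5],[0,0,0],50],[[0,0,0.5],[0,0,0],50],[[0,0,0.5],[0,0,0],50],[[0,0,0.5],[0,0,0],50],[[0,0,0.5],[0,0,0],50],[[0,0,0.5],[0,0,0],50],[[0,0,0.5],[0,0,0],50],[[0,0,0.5],[0,0,0],50]]}}

```text
t: 31.25
eef_pos: [0.5267, -0.0903, 0.152]
eef_rot: [3.141, 0.0, 1.84]
force: [0.2, 1.2, -0.8]
opening: 0.05
finger_force: 0.0
```

```bash
python3 - <<'E'
from foot import *
s=env.observe();p=s["eef_pos"];print(s["t"],p,s["eef_rot"],fr(p),s["force"]);im=env.camera("wrist");cv2.imwrite("pics/w17.png",im);pickle.dump(s,open("pics/w17.pkl","wb"));K,T=cam("wrist",s)
q=proj(K,T,[f(0,-.100,.077),f(0,-.126,.077),f(0,-.074,.077)]);print(q.round(1).tolist())
g=im.astype(int).sum(2)
for r in range(int(q[2,1]),int(q[1,1])+12,6):
    d=[k for k in range(260,380) if g[r,k]<75];print(r,(d[0],d[-1],fr(ray(K,T,[(d[0]+d[-1])/2,r],.077))[0]) if d else None,end=" ")
E
```

```text
31.25 [ 0.52673578 -0.09032479  0.15198383] [3.14124338e+00 2.47101051e-04 1.83980492e+00] [[-0.0, -100.0]] [ 0.19389774  1.20668657 -0.80721928]
[[319.6, 208.3], [315.3, 237.3], [324.1, 177.3]]
177 (311, 327, [-4.0, -74.3]) 183 (311, 327, [-3.4, -79.1]) 189 (307, 332, [-2.3, -83.9]) 195 (305, 334, [-1.6, -88.9]) 201 (306, 333, [-0.9, -93.9]) 207 (310, 329, [-0.2, -98.9]) 213 (312, 328, [0.9, -104.0]) 219 (312, 328, [1.7, -109.2]) 225 (313, 328, [2.8, -114.4]) 231 (313, 328, [3.6, -119.7]) 237 (309, 317, [-1.9, -126.0]) 243 (269, 370, [4.3, -130.7])
```

>>> {"method": "step_arm", "body": {"rows": [[[0,0,0.7],[0,0,0],50],[[0,0,1.4],[0,0,0],50],[[0,0,2.1],[0,0,0],50],[[0,0,2.8],[0,0,0],50],[[0,0,3.3],[0,0,0],50],[[0,0,3.38],[0,0,0],50],[[0,0,3.38],[0,0,0],0],[[0,0,3.38],[0,0,0],0],[[0,0,3.38],[0,0,0],0],[[0,0,3.38],[0,0,0],0]], "force": 110}}

```text
t: 32.13
eef_pos: [0.5275, -0.091, 0.0529]
eef_rot: [3.141, 0.002, 1.842]
force: [-4.7, -0.2, 6.9]
opening: 0.0119
finger_force: 107.3
```

>>> {"method": "step_arm", "body": {"rows": [[[0,0,0],[0,0,0],0],[[0,0,0],[0,0,0],0],[[0,0,0],[0,0,0],0],[[0,0,0],[0,0,0],0],[[0.03,0,0],[0,0,0],0],[[0.07,0.01,0],[0,0,0],0],[[0.1,0.01,0],[0,0,0],0],[[0.13,0.02,0],[0,0,0],0],[[0.16,0.02,0],[0,0,0],0],[[0.2,0.03,0],[0,0,0],0]], "force": 110}}

```text
t: 32.97
eef_pos: [0.5273, -0.0894, 0.053]
eef_rot: [3.142, 0.012, 1.842]
force: [-2.9, -17.4, 1.5]
opening: 0.0117
finger_force: 107.2
```

```bash
python3 - <<'E'
from foot import *
s=env.observe();p=s["eef_pos"];print(s["t"],p,s["eef_rot"],fr(p),s["force"],s["wrist_torque"],s["opening"])
E
```

```text
32.9667 [ 0.52733402 -0.08943657  0.05304864] [3.14156557 0.01220395 1.84242308] [[0.7, -99.2]] [ -2.88524976 -17.44368097   1.4634444 ] [-2.60205391  0.487227    0.5526449 ] 0.011723977214172293
```

>>> {"method": "step_arm", "body": {"rows": [[[0.04,0.01,0],[0,0,0],0],[[0.08,0.01,0],[0,0,0],0],[[0.12,0.02,0],[0,0,0],0],[[0.16,0.02,0],[0,0,0],0],[[0.2,0.03,0],[0,0,0],0],[[0.24,0.03,0],[0,0,0],0],[[0.24,0.03,0],[0,0,0],0],[[0.24,0.03,0],[0,0,0],0],[[0.24,0.03,0],[0,0,0],0],[[0.24,0.03,0],[0,0,0],0]]}}

```text
t: 33.8
eef_pos: [0.527, -0.0867, 0.0532]
eef_rot: [-3.141, 0.022, 1.843]
force: [0.1, -32.3, -4.0]
opening: 0.0119
finger_force: 107.0
```

```bash
python3 - <<'E'
from foot import *
s=env.observe();p=s["eef_pos"];print(s["t"],p,s["eef_rot"],fr(p),s["force"],s["wrist_torque"],s["opening"])
E
```

```text
33.8 [ 0.52698949 -0.08669441  0.05317288] [-3.14119217  0.02153791  1.84285628] [[0.7, -96.4]] [  0.13111982 -32.27717185  -4.01923307] [-5.01942287  0.09808753  0.5169268 ] 0.0119321000169614
```

>>> {"method": "step_arm", "body": {"rows": [[[0.04,0.01,0],[0,0,0],0],[[0.08,0.01,0],[0,0,0],0],[[0.12,0.02,0],[0,0,0],0],[[0.15,0.02,0],[0,0,0],0],[[0.15,0.02,0],[0,0,0],0],[[0.15,0.02,0],[0,0,0],0],[[0.15,0.02,0],[0,0,0],0],[[0.15,0.02,0],[0,0,0],0],[[0.15,0.02,0],[0,0,0],0],[[0.15,0.02,0],[0,0,0],0]]}}

```text
t: 34.63
eef_pos: [0.5269, -0.0864, 0.0532]
eef_rot: [-3.14, 0.03, 1.843]
force: [1.6, -46.6, -9.7]
opening: 0.0119
finger_force: 107.0
```

```bash
python3 - <<'E'
from foot import *
s=env.observe();p=s["eef_pos"];print(s["t"],p,s["eef_rot"],fr(p),s["force"])
K,T=cam("side");im=env.camera("side");cv2.imwrite("pics/side3.png",im)
for k in "23":
    im=cv2.imread(f"pics/side{k}.png").astype(np.float32);o=[]
    for x in(-.022,.018,.02,.022,.025):
        ys=np.arange(-.16,-.12,.0005);q=proj(K,T,[f(x,y,.038) for y in ys]).astype(np.float32)
        v=cv2.remap(im,q[:,0].reshape(1,-1),q[:,1].reshape(1,-1),cv2.INTER_LINEAR)[0];s=v[:,2]/(v[:,0]+8)
        o.append((round(float(ys[np.argmax(s>1.8)]*1000),1),round(float(ys[np.argmax(np.gradient(np.convolve(v[:,2],np.ones(7)/7,'same'))[6:-6])+6]*1000),1)))
    print(k,o)
E
```

```text
34.6333 [ 0.52694595 -0.08640331  0.05323773] [-3.14048212  0.03042106  1.84320636] [[0.7, -96.1]] [  1.64499353 -46.55731589  -9.66909031]
2 [(-160.0, -144.5), (-143.0, -139.0), (-141.0, -139.5), (-141.0, -140.0), (-140.0, -140.5)]
3 [(-139.5, -129.0), (-139.5, -135.0), (-144.0, -135.5), (-142.0, -136.0), (-136.0, -135.5)]
```

The stop slid forward 4–4.5 mm to the firm end (foot edge back at −135.5, 46 N held). Easing off, releasing, and going back for the wedge.

>>> {"method": "step_arm", "body": {"rows": [[[-0.15,-0.02,0],[0,0,0],0],[[-0.3,-0.04,0],[0,0,0],0],[[-0.43,-0.05,0],[0,0,0],0],[[-0.43,-0.05,0],[0,0,0],0],[[-0.43,-0.05,0],[0,0,0],30],[[-0.43,-0.05,0],[0,0,0],50],[[-0.43,-0.05,0],[0,0,0],50],[[-0.43,-0.05,-1],[0,0,0],50],[[-0.43,-0.05,-2.2],[0,0,0],50],[[-0.43,-0.05,-3.4],[0,0,0],75]], "force": 90}}

```text
t: 35.52
eef_pos: [0.5254, -0.0848, 0.1525]
eef_rot: [-3.14, -0.002, 1.84]
force: [1.8, 0.7, 0.0]
opening: 0.0604
finger_force: 0.0
```

>>> {"method": "step_arm", "body": {"rows": [[[0,0,-1],[0,0,0],75],[[0,0,-1.3],[0,0,0],75],[[0,0,-1.3],[0,0,0],75],[[0,0,-1.3],[0,0,0],75],[[0,0,-1.3],[0,0,0],75],[[0,0,-1.3],[0,0,0],75],[[0,0,-1.3],[0,0,0],75],[[0,0,-1.3],[0,0,0],75],[[0,0,-1.3],[0,0,0],75],[[0,0,-1.3],[0,0,0],75]]}}

```text
t: 36.35
eef_pos: [0.526, -0.0854, 0.1908]
eef_rot: [-3.141, -0.0, 1.84]
force: [0.3, -0.1, 0.1]
opening: 0.0751
finger_force: 0.0
```

```bash
python3 - <<'E'
from foot import *
s=env.observe();p=s["eef_pos"];print(s["t"],p,s["eef_rot"],fr(p),s["force"]);im=env.camera("wrist");cv2.imwrite("pics/w18.png",im);pickle.dump(s,open("pics/w18.pkl","wb"));K,T=cam("wrist",s)
edge("w5");edge("w18");g=im.astype(int).sum(2)
q=proj(K,T,[f(0,-.096,.077),f(0,-.122,.077),f(0,-.070,.077)])
for r in range(int(q[2,1]),int(q[1,1])+12,6):
    d=[k for k in range(260,380) if g[r,k]<75];print(r,(d[0],d[-1],fr(ray(K,T,[(d[0]+d[-1])/2,r],.077))[0]) if d else None,end=" ")
h=proj(K,T,[f(0,.0265,.118),f(0,.0105,.118),f(0,.028,.082)]);print(h.round(1).tolist())
for c in(int(h[0,0])-12,int(h[0,0])+12):print(c,[(r,int(g[r-1,c]),int(g[r,c]),fr(ray(K,T,[c,r],.118))[0]) for r in range(2,int(h[1,1])+12) if abs(g[r,c]-g[r-1,c])>35])
t=np.array([.4938,-.3519]);y=s["eef_rot"][2];d=t-p[:2];print(d@[np.cos(y),np.sin(y)]/.03,d@[np.sin(y),-np.cos(y)]/.03,y-1.508)
E
```

```text
36.35 [ 0.5260459  -0.08538437  0.19079227] [-3.14088127e+00 -4.60768290e-04  1.83975808e+00] [[-0.1, -95.0]] [ 0.26382956 -0.08395721  0.06562085]
w5 [-136.0, -135.5, -135.0, -136.5, -184.0, -184.5]
w18 [-135.0, -135.0, -134.5, -135.0, -184.0, -184.0]
169 (313, 326, [-3.7, -70.4]) 175 (312, 326, [-3.3, -76.0]) 181 (309, 331, [-1.6, -81.5]) 187 (307, 332, [-1.3, -87.3]) 193 (309, 331, [-0.0, -93.0]) 199 (313, 327, [0.8, -98.9]) 205 (313, 327, [1.6, -104.8]) 211 (313, 327, [2.5, -110.8]) 217 (314, 326, [3.3, -116.9]) 223 (310, 317, [-2.1, -124.0]) 229 (309, 316, [-2.2, -130.4]) [[344.4, 42.0], [340.6, 67.5], [341.0, 50.7]]
332 [(12, 468, 375, [-11.0, 42.9]), (13, 375, 243, [-11.0, 42.3]), (14, 243, 197, [-10.9, 41.7]), (15, 197, 372, [-10.8, 41.2]), (16, 372, 469, [-10.7, 40.6]), (41, 423, 369, [-8.5, 25.9]), (65, 331, 254, [-6.2, 11.2]), (66, 254, 167, [-6.1, 10.6])]
356 [(7, 234, 416, [4.2, 47.9]), (8, 416, 466, [4.3, 47.3]), (17, 461, 363, [5.2, 42.2]), (18, 363, 235, [5.3, 41.7]), (19, 235, 450, [5.4, 41.1]), (20, 450, 486, [5.5, 40.5]), (44, 436, 394, [8.0, 26.4]), (69, 322, 217, [10.8, 11.0]), (70, 217, 146, [10.9, 10.4])]
-8.278831712789277 -3.3969315569462624 0.33175807747948527
```

>>> {"method": "step_arm", "body": {"rows": [[[-8.28,-3.4,0],[0,0,0.332],75],[[-8.28,-3.4,0],[0,0,0.332],75],[[-8.28,-3.4,0],[0,0,0.332],75],[[-8.28,-3.4,0],[0,0,0.332],75],[[-8.28,-3.4,0],[0,0,0.332],75],[[-8.28,-3.4,0],[0,0,0.332],75],[[-8.28,-3.4,0],[0,0,0.332],75],[[-8.28,-3.4,0],[0,0,0.332],75],[[-8.28,-3.4,0],[0,0,0.332],75],[[-8.28,-3.4,0],[0,0,0.332],75]]}}

```text
t: 37.23
eef_pos: [0.494, -0.3512, 0.1911]
eef_rot: [-3.141, -0.001, 1.508]
force: [-0.1, -0.5, -0.2]
opening: 0.0751
finger_force: 0.0
```

>>> {"method": "step_arm", "body": {"rows": [[[0,0,0],[0,0,0],75],[[0,0,0],[0,0,0],75],[[0,0,0],[0,0,0],75],[[0,0,0.3],[0,0,0],75],[[0,0,0.3],[0,0,0],75],[[0,0,0.3],[0,0,0],75],[[0,0,0.3],[0,0,0],75],[[0,0,0.3],[0,0,0],75],[[0,0,0.3],[0,0,0],75],[[0,0,0.3],[0,0,0],75]]}}

```text
t: 38.07
eef_pos: [0.494, -0.3521, 0.1825]
eef_rot: [3.141, 0.0, 1.508]
force: [0.1, 0.0, -0.1]
opening: 0.0749
finger_force: 0.0
```

>>> {"method": "step_arm", "body": {"rows": [[[0,0,0.7],[0,0,0],75],[[0,0,1.5],[0,0,0],75],[[0,0,2.3],[0,0,0],75],[[0,0,3.0],[0,0,0],75],[[0,0,3.35],[0,0,0],75],[[0,0,3.42],[0,0,0],75],[[0,0,3.42],[0,0,0],75],[[0,0,3.42],[0,0,0],30],[[0,0,3.42],[0,0,0],30],[[0,0,3.42],[0,0,0],30]], "force": 100}}

```text
t: 38.9
eef_pos: [0.4947, -0.3528, 0.0816]
eef_rot: [3.14, 0.002, 1.508]
force: [-2.7, -0.3, 5.4]
opening: 0.0397
finger_force: 30.4
```

>>> {"method": "step_arm", "body": {"rows": [[[0,0,0],[0,0,0],30],[[0,0,0],[0,0,0],30],[[0,0,0],[0,0,0],30],[[0,0,-0.3],[0,0,0],30],[[0,0,-0.8],[0,0,0],30],[[0,0,-1.4],[0,0,0],30],[[0,0,-2.2],[0,0,0],30],[[0,0,-3.2],[0,0,0],30],[[0,0,-4.2],[0,0,0],30],[[0,0,-4.8],[0,0,0],30]]}}

```text
t: 39.73
eef_pos: [0.4945, -0.3525, 0.2276]
eef_rot: [3.139, 0.002, 1.508]
force: [0.3, 0.5, -0.7]
opening: 0.0388
finger_force: 100.6
```

>>> {"method": "step_arm", "body": {"rows": [[[0.8,0,0],[0,0,-0.02],30],[[2,0,0],[0,0,-0.04],30],[[3.2,0.01,0],[0,0,-0.06],30],[[4.4,0.01,0],[0,0,-0.08],30],[[5.6,0.02,0],[0,-0.01,-0.1],30],[[6.8,0.02,0],[0,-0.02,-0.13],30],[[8,0.03,0],[0,-0.03,-0.15],30],[[9.2,0.03,0],[0,-0.04,-0.17],30],[[10.3,0.03,0],[0,-0.05,-0.18],30],[[11.1,0.03,0],[0,-0.06,-0.193],30]]}}

```text
t: 40.57
eef_pos: [0.5151, -0.017, 0.2236]
eef_rot: [-3.136, 0.059, 1.703]
force: [-0.1, -1.1, -1.0]
opening: 0.0383
finger_force: 100.5
```

>>> {"method": "step_arm", "body": {"rows": [[[0.1,0,0],[0,0,0],30],[[0.1,0,0],[0,0,0],30],[[0.1,0,0.2],[0,0,0],30],[[0.1,0,0.5],[0,0,0],30],[[0.1,0,0.8],[0,0,0],30],[[0.1,0,1.0],[0,0,0],30],[[0.1,0,1.0],[0,0,0],30],[[0.1,0,1.0],[0,0,0],30],[[0.1,0,1.0],[0,0,0],30],[[0.1,0,1.0],[0,0,0],30]]}}

```text
t: 41.4
eef_pos: [0.5158, -0.0188, 0.1941]
eef_rot: [-3.137, 0.06, 1.701]
force: [-0.9, 0.8, -0.8]
opening: 0.0389
finger_force: 100.5
```

```bash
python3 - <<'E'
from h import *
s=env.observe();p=s["eef_pos"];print(s["t"],p,s["eef_rot"],fr(p),s["opening"]);K,T=cam("wrist",s);im=env.camera("wrist");cv2.imwrite("pics/w19.png",im);pickle.dump(s,open("pics/w19.pkl","wb"))
g=im.astype(int).sum(2)
for c in(310,330):print(c,[(r,int(g[r-1,c]),int(g[r,c]),fr(ray(K,T,[c,r],.118))[0][1],fr(ray(K,T,[c,r],p[2]-.0711))[0]) for r in range(100,210) if abs(g[r,c]-g[r-1,c])>35])
hh=cv2.cvtColor(im,cv2.COLOR_BGR2HSV).astype(int)
for n in("w10","w19"):
    hh=cv2.cvtColor(cv2.imread(f"pics/{n}.png"),cv2.COLOR_BGR2HSV).astype(int)
    print(n,[(r,[k for k in range(340,372) if abs(hh[r,k,2]-hh[r,k-1,2])>9][:1]) for r in(190,198,206,214,222,230,242,250)])
t=cv2.imread("pics/w10.png")[245:290,290:345];print(cv2.minMaxLoc(cv2.matchTemplate(im,t,cv2.TM_CCOEFF_NORMED))[1::2])
E
```

```text
41.4 [ 0.51577937 -0.01875566  0.19411706] [-3.13666709  0.059841    1.70064508] [[-1.6, -27.6]] 0.03893755827628198
310 [(126, 404, 353, 32.9, [-8.7, 33.4]), (127, 353, 276, 32.2, [-8.7, 32.7]), (128, 276, 204, 31.5, [-8.7, 32.0]), (129, 204, 246, 30.8, [-8.7, 31.3]), (135, 254, 333, 26.4, [-8.8, 27.1]), (155, 305, 237, 11.4, [-8.9, 12.4]), (156, 237, 128, 10.6, [-9.0, 11.7]), (157, 128, 91, 9.8, [-9.0, 10.9]), (172, 123, 224, -2.0, [-9.1, -0.7])]
330 [(126, 403, 353, 32.9, [5.7, 33.4]), (127, 353, 274, 32.2, [5.7, 32.7]), (128, 274, 199, 31.5, [5.7, 32.0]), (129, 199, 258, 30.8, [5.7, 31.3]), (135, 268, 352, 26.4, [5.8, 27.1]), (155, 292, 228, 11.4, [6.0, 12.4]), (156, 228, 127, 10.6, [6.0, 11.7]), (157, 127, 91, 9.8, [6.0, 10.9]), (172, 122, 199, -2.0, [6.1, -0.6])]
w10 [(190, [350]), (198, [353]), (206, [356]), (214, [359]), (222, [362]), (230, []), (242, [367]), (250, [367])]
w19 [(190, [350]), (198, [353]), (206, [356]), (214, [359]), (222, [362]), (230, [365]), (242, [367]), (250, [367])]
(0.9949663281440735, (290, 245))
```

Same grip as before; toe edge at y = −0.7 and slip face at 10.6. Lowering to just above contact.

>>> {"method": "step_arm", "body": {"rows": [[[0.16,0.03,0],[0,0,0],30],[[0.3,0.05,0],[0,0,0],30],[[0.32,0.05,0],[0,0,0],30],[[0.34,0.05,0.4],[0,0,0],30],[[0.37,0.05,0.9],[0,0,0],30],[[0.4,0.05,1.4],[0,0,0],30],[[0.43,0.05,1.8],[0,0,0],30],[[0.44,0.05,2.0],[0,0,0],30],[[0.44,0.05,2.1],[0,0,0],30],[[0.44,0.05,2.1],[0,0,0],30]]}}

```text
t: 42.28
eef_pos: [0.5149, -0.009, 0.129]
eef_rot: [-3.134, 0.059, 1.701]
force: [0.3, 0.6, -2.1]
opening: 0.0387
finger_force: 100.5
```

>>> {"method": "step_arm", "body": {"rows": [[[0,0,0],[0,0,0],30],[[0,0,0],[0,0,0],30],[[0,0,0.02],[0,0,0],30],[[0.005,0,0.04],[0,0,0],30],[[0.01,0,0.06],[0,0,0],30],[[0.01,0,0.08],[0,0,0],30],[[0.01,0,0.08],[0,0,0],30],[[0.01,0,0.08],[0,0,0],30],[[0.01,0,0.08],[0,0,0],30],[[0.01,0,0.08],[0,0,0],30]]}}

```text
t: 43.12
eef_pos: [0.5153, -0.0089, 0.1275]
eef_rot: [-3.136, 0.06, 1.701]
force: [-0.0, 0.4, -1.3]
opening: 0.0385
finger_force: 100.5
```

```bash
python3 - <<'E'
from h import *
s=env.observe();p=s["eef_pos"];print(s["t"],p,s["eef_rot"],fr(p),s["force"],s["wrist_torque"])
E
```

```text
43.1167 [ 0.51528618 -0.00892246  0.12746871] [-3.13576189  0.05962537  1.70099485] [[-0.8, -17.8]] [-0.02375875  0.42524226 -1.28633465] [ 0.02307812 -0.00652618  0.00530247]
```

>>> {"method": "step_arm", "body": {"rows": [[[0.01,0,0.03],[0,0,0],30],[[0.01,0,0.06],[0,0,0],30],[[0.02,0,0.09],[0,0,0],30],[[0.02,0,0.12],[0,0,0],30],[[0.03,0,0.15],[0,0,0],30],[[0.03,0,0.15],[0,0,0],30],[[0.03,0,0.15],[0,0,0],30],[[0.03,0,0.15],[0,0,0],30],[[0.03,0,0.15],[0,0,0],30],[[0.03,0,0.15],[0,0,0],30]]}}

```text
t: 43.95
eef_pos: [0.5153, -0.008, 0.1229]
eef_rot: [-3.136, 0.059, 1.701]
force: [-0.7, 2.1, -1.4]
opening: 0.0386
finger_force: 100.5
```

```bash
python3 - <<'E'
from h import *
s=env.observe();p=s["eef_pos"];print(s["t"],p,s["eef_rot"],fr(p),s["force"],s["wrist_torque"])
E
```

```text
43.95 [ 0.51525126 -0.00801685  0.12291544] [-3.13608809  0.05906202  1.70100522] [[-0.7, -16.9]] [-0.73826273  2.09473717 -1.36369097] [ 0.50519442 -0.15008282  0.06363782]
```

>>> {"method": "step_arm", "body": {"rows": [[[0.01,0,0.03],[0,0,0],30],[[0.02,0,0.06],[0,0,0],30],[[0.03,0,0.09],[0,0,0],30],[[0.04,0,0.12],[0,0,0],30],[[0.05,0,0.15],[0,0,0],30],[[0.05,0,0.15],[0,0,0],30],[[0.05,0,0.15],[0,0,0],30],[[0.05,0,0.15],[0,0,0],30],[[0.05,0,0.15],[0,0,0],30],[[0.05,0,0.15],[0,0,0],30]]}}

```text
t: 44.78
eef_pos: [0.5159, -0.0075, 0.1215]
eef_rot: [-3.137, 0.061, 1.701]
force: [-5.4, 1.9, 13.4]
opening: 0.0391
finger_force: 102.4
```

```bash
python3 - <<'E'
from h import *
s=env.observe();p=s["eef_pos"];print(s["t"],p,s["eef_rot"],fr(p),s["force"],s["wrist_torque"])
E
```

```text
44.7833 [ 0.51590151 -0.00745714  0.12148841] [-3.13694745  0.06121204  1.70141711] [[-0.0, -16.4]] [-5.35386621  1.85135146 13.39177607] [0.24371439 1.05277401 0.03878956]
```

```bash
python3 - <<'E'
from foot import *
s=env.observe();K,T=cam("wrist",s);im=env.camera("wrist");cv2.imwrite("pics/w20.png",im);g=im.astype(int).sum(2);print(s["force"],s["qvel"].round(4))
for c in(290,312,350):print(c,[(r,int(g[r-1,c]),int(g[r,c]),fr(ray(K,T,[c,r],.118))[0][1],fr(ray(K,T,[c,r],.082))[0][1]) for r in range(30,215) if abs(g[r,c]-g[r-1,c])>35])
K,T=cam("side");cv2.imwrite("pics/side4.png",env.camera("side"))
for k in "234":
    im=cv2.imread(f"pics/side{k}.png").astype(np.float32);o=[]
    for x in(.018,.02,.022,.025):
        ys=np.arange(-.16,-.12,.0005);q=proj(K,T,[f(x,y,.038) for y in ys]).astype(np.float32)
        v=cv2.remap(im,q[:,0].reshape(1,-1),q[:,1].reshape(1,-1),cv2.INTER_LINEAR)[0]
        o.append(round(float(ys[np.argmax(np.gradient(np.convolve(v[:,2],np.ones(7)/7,'same'))[6:-6])+6]*1000),1))
    print(k,o)
s=env.observe();print(s["t"],s["eef_pos"],s["force"])
E
```

```text
[-5.35386621  1.85135146 13.39177607] [-0.0013 -0.      0.     -0.0011 -0.0005  0.0006]
290 [(55, 358, 314, 82.7, 86.7), (56, 314, 265, 82.3, 86.2), (57, 265, 225, 81.9, 85.7), (60, 223, 271, 80.7, 84.2), (85, 359, 308, 70.2, 71.1), (86, 308, 249, 69.8, 70.6), (87, 249, 211, 69.4, 70.0), (91, 193, 274, 67.6, 67.8), (92, 274, 393, 67.2, 67.3), (119, 406, 454, 55.0, 52.0), (157, 363, 305, 36.5, 28.8), (158, 305, 240, 36.0, 28.1), (159, 240, 184, 35.5, 27.5), (160, 184, 243, 34.9, 26.8), (176, 258, 329, 26.5, 16.3), (204, 268, 162, 10.9, -3.3)]
312 [(54, 394, 357, 83.1, 87.2), (55, 357, 308, 82.7, 86.7), (56, 308, 266, 82.3, 86.2), (57, 266, 222, 81.9, 85.7), (63, 167, 205, 79.4, 82.7), (93, 210, 421, 66.8, 66.8), (115, 429, 382, 56.9, 54.4), (119, 385, 442, 55.0, 52.0), (157, 360, 303, 36.5, 28.8), (158, 303, 243, 36.0, 28.1), (159, 243, 178, 35.5, 27.5), (160, 178, 237, 34.9, 26.8), (176, 254, 329, 26.5, 16.3), (204, 262, 217, 10.9, -3.3)]
350 [(54, 395, 358, 83.1, 87.2), (55, 358, 313, 82.7, 86.7), (56, 313, 266, 82.3, 86.2), (57, 266, 218, 81.9, 85.7), (60, 186, 249, 80.6, 84.2), (62, 272, 236, 79.8, 83.2), (85, 253, 211, 70.2, 71.1), (90, 180, 366, 68.1, 68.4), (91, 366, 459, 67.6, 67.8), (123, 417, 458, 53.2, 49.7), (124, 458, 505, 52.7, 49.1), (131, 502, 547, 49.4, 44.9), (133, 558, 488, 48.4, 43.7), (135, 501, 582, 47.4, 42.5), (136, 582, 536, 47.0, 41.9), (137, 536, 477, 46.5, 41.3), (138, 477, 536, 46.0, 40.7), (140, 552, 486, 45.0, 39.5), (148, 505, 469, 41.1, 34.5), (152, 450, 490, 39.0, 32.0), (156, 467, 420, 37.0, 29.4), (158, 386, 293, 36.0, 28.2), (159, 293, 191, 35.5, 27.5), (160, 191, 247, 35.0, 26.9), (176, 264, 337, 26.6, 16.3), (204, 279, 240, 11.0, -3.2)]
2 [-139.0, -139.5, -140.0, -140.5]
3 [-135.0, -135.5, -136.0, -135.5]
4 [-135.0, -136.0, -136.0, -136.5]
44.8833 [ 0.51589123 -0.00746671  0.12146561] [-5.25342561  2.96982904 13.13982729]
```

Stop is at its slot end (foot edge −135.9 against −135.5 when pulled home). The mould is as far shut as it was under the hard press (edge 28.1 vs 28.3). The wedge is tight at 13 N, toe about 32 mm above the board, and still. Handing in.

```bash
python3 - <<'E'
from cell import env
print(env.hand_in())
E
```

```text
the job is handed in; nothing more can be done
None
```

I handed the job in: the stop is locked at the end of its slot, one slip packs the gap, and the wedge is gripped and pressed down tight with about 13 N, squeezing the mould shut; my first, harder press pushed the stop back about 4 mm, so I pulled it home and refitted the wedge, and the hand-in gave no verdict.

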